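# Demould two covers and stack them on the inclined shelf

## Robot

A 7-joint arm with a two-finger parallel gripper is mounted at the origin on a cart in front of the work surface, level with it; the furniture and walls round the work are solid. World frame = base frame: x ahead of the robot, y to its left, z up, the work surface at z = 0. Lengths are in m, angles in rad, forces in N, time in s.
With the tool pointing down it reaches from about 0.4 to 0.875 m from the base axis. Payload 19.3 kg.
Tool frame: the origin (TCP) lies at the very end of the fingers, on their centre line; the grasp point (between the pads) lies 19 mm behind it; z points along the fingers, y is the line along which they close (so a half turn about z gives the same grasp; the last joint's range is limited). The gripper opens to 85 mm and grips with 20 to 120 N. Pads are 22 mm wide; open, the fingers measure 114 mm over their backs; the gripper's body (76 mm by 85 mm) begins 54 mm behind the grasp point. The pads swing forward as they close: fully open they stand 13 mm farther back than shut.
Start: joints at [-1.303, 0.521, -0.036, 1.599, 0.021, 1.021, -0.113], TCP at [0.207, 0.59, 0.231] pointing down, gripper open.
Joint ranges: [-2.91, 2.91], [-0.3, 2.13], [-1.5, 1.42], [0.17, 2.43], [-1.26, 4.41], [0.16, 1.93], [-2.52, 2.52]. Speed limits (rad/s): [1.89, 1.89, 2.39, 2.39, 3.01, 3.01, 3.01].

## Interface

Orientations are given as [roll, pitch, yaw] about the fixed x, y, z axes, in that order (R = Rz(yaw) Ry(pitch) Rx(roll)).
In Python, from workcell import bot gives the robot as it stands.
- The arm moves only by the tool servo_tool, never from a script. Its argument "plan" is a list of rows, each a list of 7 numbers: the finger opening in cm, from 0 to 8.54, then the shift along the tool's x, y, z in cm, then the turn, a rotation vector about the tool's x, y, z in degrees. In form: [[fingers, x, y, z, wx, wy, wz], ...]. A call has 1 to 10 rows; each row is the pose to reach, as a shift and turn from the pose commanded when the call began, along the tool's axes at that moment; what a row does not reach only later rows make up. A row lasts 1/10 s, in which the tool goes at most 50 mm and 8.59 degrees, less where a joint would pass 70% of its speed; a pose out of reach is approached as far as the arm can. A call with a gripper value outside its range is refused whole. The fingers move at their own pace and stop on an object; "force" is the grip in N (left out, the last holds). Time passes only in rows, so rows that repeat a pose let the fingers close. It gives the time, the measured TCP pose, the force, the opening and the grip force at its end, in the units of the state.
- bot.observe(): the state, without advancing time (a new reading comes with each control period).
- bot.grab_frame(name): name is "scene" or "top" or "wrist"; returns a dict with "frame" (420x560x3 uint8, blue, green, red), "mtx" (3x3 intrinsics, pixels), "R" (3x3) and "t" (3): a world point X has camera coordinates R X + t; the wrist camera has in their place "T_tool_cam" (4x4, takes a point from camera to tool coordinates, whose origin is the TCP and whose axes are the flange's). Camera axes: x right, y down, z forward; pixel columns grow to the right and rows downward; lengths in m; the calibration is good to about 2 mm. A picture is of the moment at which its call begins: read the wrist's pose just before it. There is no depth.
- bot.job_done(): hands the job in; it is judged then, once.
The state is a dict: "clock": time; "qpos": joint angles; "qd": joint speeds; "joint_efforts": joint torques, N m; "position": TCP position; "tool_rot": TCP orientation; "force": force on the tool from outside, world axes, zero at the start; "moment": the same for the moment, N m; "grip_width": finger opening in m; "finger_force": force on a finger pad.
Only numpy, scipy, OpenCV 4.12 (cv2) and the standard library are available. Lean on these libraries where they do the work, as an engineer would, in place of code of your own. Each camera call takes 0.05 s, during which the arm holds its last target. There are 200 camera calls.

## Task

Lift the long orange cover out of its open mould and lay it, top face up, on the blue inclined shelf, lengthwise up the slope, centred on the white line and with its lower end against the backstop; let go of it, then lift the short yellow cover out of its mould and stack it squarely on the orange one in the same way, also against the backstop. Set the covers down without dropping them, and do not shift the bottles, the aerosol can or the handheld meter that stand about.

Things in the scene. Friction and masses are not known exactly. Their poses are not given: they have to be found in the camera images.
- cover_long_center (a point): Orange: closed flat moulded cover, a rounded slab 120 x 56 x 18 mm (0.12 kg), black outline and five short black bars on its top face. Point at its centre, half-way up; x along its 120 mm length, y across its width, z out of its top face. Starts loose in the long mould's cavity, z along the cavity's z, 2 mm play all round, its top 6 mm above the rim
- cover_short_center (a point): Yellow: closed flat moulded cover, a rounded slab 90 x 56 x 18 mm (0.12 kg), black outline and five short black bars on its top face. Point at its centre, half-way up; x along its 90 mm length, y across its width, z out of its top face. Starts loose in the short mould's cavity, z along the cavity's z, 2 mm play all round, its top 6 mm above the rim
- die_long_cavity (a point): Mould of the long orange cover: centre of the floor of the 124 x 60 mm cavity (x, y), 12 mm deep, of an aluminium block fixed on a tilted stand. x points up the slope, z out of the cavity, 25 degrees from vertical, leaning to the robot's side. Finger notches 44 mm wide at x = 0 in both long sides, open outward, down to floor level; a flat plate goes on at that level to y = +-58 mm
- die_long_top (a point): middle of the upper edge of the opened upper half of the long mould: a fixed plate 100 mm wide (y) that stands up behind the cavity along the cavity's z, from the floor to this point, 121 mm; axes as the cavity's. This point is 88 mm up the slope from the cavity's centre; the core face towards the cavity is at 74.5 mm. It leans over the cavity, so a gripper cannot come down plumb
- die_short_top (a point): middle of the upper edge of the opened upper half of the short mould: a fixed plate 100 mm wide (y) that stands up behind the cavity along the cavity's z, from the floor to this point, 121 mm; axes as the cavity's. This point is 88 mm up the slope from the cavity's centre; the core face towards the cavity is at 74.5 mm. It leans over the cavity, so a gripper cannot come down plumb
- die_short_cavity (a point): Mould of the short yellow cover: centre of the floor of the 94 x 60 mm cavity (x, y), 12 mm deep, of an aluminium block fixed on a tilted stand. x points up the slope, z out of the cavity, 25 degrees from vertical, leaning to the robot's side. Finger notches 44 mm wide at x = 0 in both long sides, open outward, down to floor level; a flat plate goes on at that level to y = +-58 mm
- rack_corner (a point): Blue inclined shelf (fixed), 110 mm wide, no side walls. Point on the bed's surface at mid-width (white line), where the bed meets the backstop. x points up the slope, away from the robot, y across, z out of the bed, 30 degrees from vertical. The bed reaches to x = 152 mm; backstop 46 mm high over the bed, x = -8 to 0 mm, full width. Covers do not slide down by themselves
- flux: bystander: white bottle with a red cap, 34 mm across, 95 mm tall, loose; origin at the centre of its foot
- oil: bystander: yellow bottle with a black cap, 28 mm across, 78 mm tall, loose; origin at the centre of its foot
- duster: bystander: pink aerosol can with a purple cap, 58 mm across, 217 mm tall, loose; origin at the centre of its foot
- meter: bystander: orange handheld multimeter standing upright, 56 x 82 x 170 mm, loose; origin at the centre of its foot
Mind the look-alikes: they are no part of the job. Of the things that look like the part that bears cover_short_center, the larger one is meant.

How it is judged:
On the way, in this order (a step that is already met when the one before it is completed fails the run):
1. the long orange cover is lifted clear of its mould cavity (z of cover_long_center in the frame of die_long_cavity above 0.04 m), for 0.1 s.
2. the long cover lies on the inclined shelf against the backstop, let go (x of cover_long_center in the frame of rack_corner between 0.056 and 0.066 m and y of cover_long_center in the frame of rack_corner between -0.015 and 0.015 m and z of cover_long_center in the frame of rack_corner between 0.005 and 0.013 m and angle between the x axis of cover_long_center and the x axis of rack_corner, either way round below 0.12 rad and angle between the z axis of cover_long_center and the z axis of rack_corner, either way round below 0.1 rad and linear speed of cover_long below 0.02 m/s and contact force between the fingers and cover_long below 0.1 N and angle between cover_long_center's own z axis and vertical below 0.75 rad), for 0.2 s.
3. the short yellow cover is lifted clear of its mould cavity (z of cover_short_center in the frame of die_short_cavity above 0.04 m), for 0.1 s.
At the end, for the whole second after the job is handed in: Orange cover flat on the inclined shelf, yellow flat on top of it, both top face up (flat within 6 degrees), lengthwise up the slope within 7 degrees, centred within 15 mm of the white line, lower ends at most 6 mm from the backstop, at rest and released (all of step 2 and x of cover_short_center in the frame of rack_corner between 0.041 and 0.051 m and y of cover_short_center in the frame of rack_corner between -0.015 and 0.015 m and z of cover_short_center in the frame of rack_corner between 0.023 and 0.031 m and angle between the x axis of cover_short_center and the x axis of rack_corner, either way round below 0.12 rad and angle between the z axis of cover_short_center and the z axis of rack_corner, either way round below 0.1 rad and linear speed of cover_short below 0.02 m/s and contact force between the fingers and cover_short below 0.1 N and angle between cover_short_center's own z axis and vertical below 0.75 rad); the robot touches nothing.
It fails at once if a cover is dropped (falls free by more than about 10 mm) ((linear speed of cover_long above 0.45 m/s and contact force between the fingers and cover_long below 0.01 N) or (linear speed of cover_short above 0.45 m/s and contact force between the fingers and cover_short below 0.01 N)).
It fails at once if the white flux bottle is shifted by more than 20 mm (distance of flux from where it was at the start of the episode above 0.02 m).
It fails at once if the yellow oil bottle is shifted by more than 20 mm (distance of oil from where it was at the start of the episode above 0.02 m).
It fails at once if the aerosol can is shifted by more than 20 mm (distance of duster from where it was at the start of the episode above 0.02 m).
It fails at once if the orange handheld meter is shifted by more than 20 mm (distance of meter from where it was at the start of the episode above 0.02 m).
It also fails if it takes over 64 s, if anything falls off the work surface, if the arm or the gripper's body presses on something with over 40 N, if the wrist force passes 120 N, or if a joint passes its speed limit or range.

## Working session

There is one attempt and no reset: what is moved stays moved. The work goes in short steps, Python scripts to look and compute and a tool call to move; the robot and the scene stay as the last step left them, time stands still between calls to the robot, and variables do not carry over. Pictures are saved under pics/ and viewed, at most 10 in all, crops included, and the job is handed in when it is done.

Besides the shell and the picture viewer there is one more tool, called after "Emit:" as a command line: name --pt "numbers of a row" for each row, then --argument value for the rest. servo_tool: Moves the arm, as the interface text tells. Its arguments: {"type":"object","properties":{"plan":{"type":"array","items":{"type":"array","items":{"type":"number"}}},"force":{"type":"number"}},"required":["plan"]}

```bash
mkdir -p pics; ls
python3 - <<'E'
from workcell import bot
import cv2,numpy as np,pickle
s=bot.observe();print(s)
d={}
for n in("scene","top"):
    g=bot.grab_frame(n);d[n]=g;cv2.imwrite(f"pics/{n}0.png",g["frame"]);print(n,g["mtx"],g["R"],g["t"])
pickle.dump(d,open("f0.pkl","wb"))
E
```

```text
pics
{'clock': 0.0, 'qpos': array([-1.30322761,  0.52198788, -0.03630009,  1.59999426,  0.02121859,
        1.0210911 , -0.11279265]), 'qd': array([-1.32948844e-03,  3.76637083e-04, -1.11896843e-03,  9.41344532e-04,
        2.26631474e-04,  5.95655774e-04, -5.46217338e-05]), 'joint_efforts': array([ 9.57711973e-05, -9.27098322e+01,  1.97992824e+00, -3.69951510e+01,
        1.78295636e-02,  7.98442808e-03,  1.23787436e-05]), 'position': array([0.20705997, 0.58935787, 0.23074725]), 'tool_rot': array([-3.14050255e+00,  1.07092578e-04,  2.80380716e+00]), 'force': array([-0.62909916,  0.35728126, -0.35169855]), 'moment': array([-0.02753965,  0.00244109,  0.04472244]), 'finger_force': 0.0, 'grip_width': 0.08561309099510714}
scene [[475.361533     0.         282.92480784]
 [  0.         475.361533   214.82383843]
 [  0.           0.           1.        ]] [[ 0.66315283 -0.74837283 -0.01290119]
 [-0.39044649 -0.33117668 -0.85899566]
 [ 0.63857644  0.57468263 -0.51182029]] [-0.29564338  0.36007018  1.15666475]
top [[487.92155972   0.         283.31530631]
 [  0.         487.92155972 214.4873942 ]
 [  0.           0.           1.        ]] [[-0.03648327 -0.99933339  0.00132476]
 [-0.97853     0.03545464 -0.20303203]
 [ 0.20284972 -0.00870359 -0.9791712 ]] [0.08890104 0.5742676  1.44089587]
```

Run:
```python
import cv2
for n in("scene","top"):
    i=cv2.imread(f"pics/{n}0.png");cv2.imwrite(f"pics/{n}0b.png",cv2.resize(i,(800,600),interpolation=cv2.INTER_CUBIC))
```

```text
(no output)
```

View pics/scene0b.png

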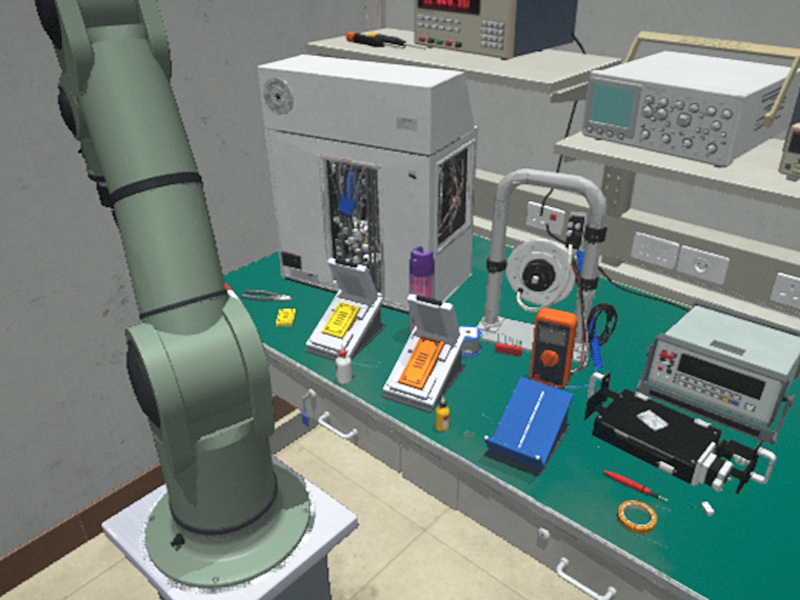

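View pics/top0b.png

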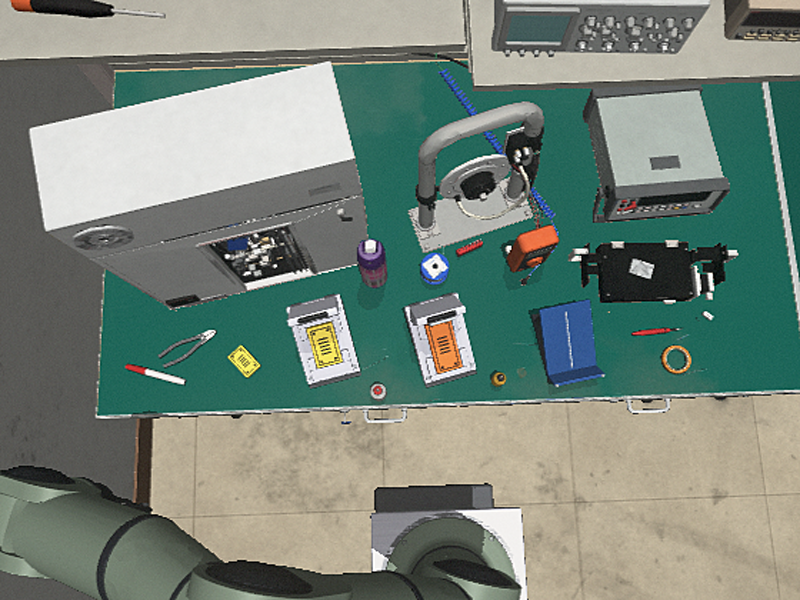

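The scene view shows the yellow mould at about (340,320), the orange one at (418,362) and the shelf at (533,425). In the top view they're at (325,345), (443,348) and (570,345). Next I'll crop both for exact corners.

Run:
```python
import cv2
def crop(n,x0,y0,x1,y1,k):
    i=cv2.imread(f"pics/{n}0.png")[y0:y1,x0:x1];i=cv2.resize(i,None,fx=k,fy=k,interpolation=cv2.INTER_CUBIC);print(i.shape)
    cv2.imwrite(f"pics/{n}0c.png",i)
crop("top",196,200,426,280,3.4)
crop("scene",210,178,410,328,4)
```

```text
(272, 782, 3)
(600, 800, 3)
```

View pics/top0c.png

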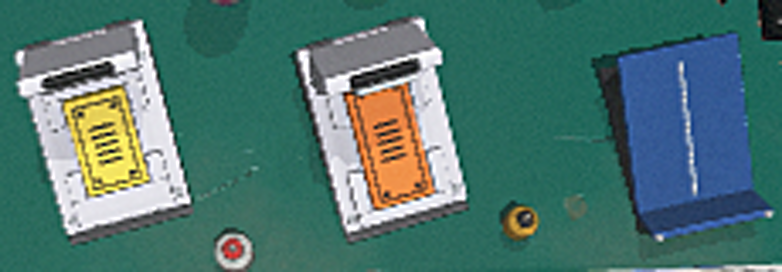

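View pics/scene0c.png

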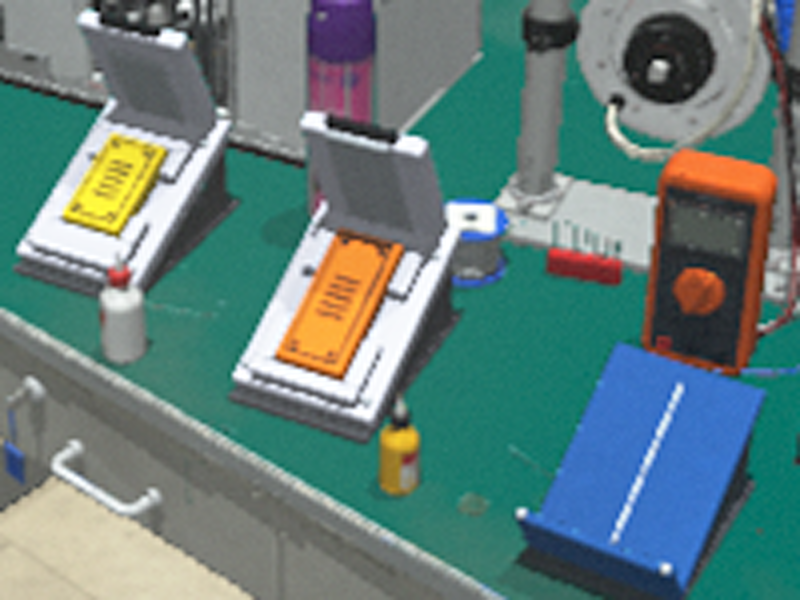

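The covers, the shelf corners and the backstop dots are clear in both crops. I'll fit the known shapes to these pixels, with position and yaw free.

```bash
cat > fit.py <<'E'
import numpy as np,pickle,cv2
from scipy.optimize import least_squares
from scipy.spatial.transform import Rotation as Ro
d=pickle.load(open("f0.pkl","rb"))
def px(n,x,y): return np.array([x/4+210,y/4+178]) if n=="scene" else np.array([x/3.4+196,y/3.4+200])
def proj(n,X):
    c=d[n]["R"]@X+d[n]["t"];u=d[n]["mtx"]@c;return u[:2]/u[2]
def fr(yaw,tilt): # x up slope, away from robot; z leaning to robot
    return Ro.from_euler("z",yaw).as_matrix()@Ro.from_euler("y",-tilt).as_matrix()
def fit(obs,tilt):
    def res(p):
        R=fr(p[3],p[4]);return np.r_[np.concatenate([proj(n,R@np.array(l)+p[:3])-px(n,*q) for n,l,q in obs]),(p[4]-np.radians(tilt))/np.radians(1)]
    r=least_squares(res,[.55,0,.07,0,np.radians(tilt)],loss="soft_l1")
    print(np.round(r.x[:3],4),"yaw,tilt",np.round(np.degrees(r.x[3:]),2));print(np.round(r.fun[:-1].reshape(-1,2),1).tolist());return r.x
def cover(L,sc,tp):
    c=[(-L/2,.028,.009),(-L/2,-.028,.009),(L/2,-.028,.009),(L/2,.028,.009)]
    return [("scene",a,b) for a,b in zip(c,sc) if b]+[("top",a,b) for a,b in zip(c,tp) if b]
if __name__=="__main__":
    o=fit(cover(.12,[(278,362),(343,376),(403,244),(338,232)],[(374,210),(436,198),None,None]),25)
    y=fit(cover(.09,[(65,222),(122,234),(167,150),(112,134)],[(90,198),(151,182),(115,85),(62,102)]),25)
    s=fit([("scene",(.152,.055,0),(618,345)),("scene",(.152,-.055,0),(765,392)),("scene",(-.004,.055,.046),(521,514)),("scene",(-.004,-.055,.046),(666,569)),
     ("top",(.152,.055,0),(618,57)),("top",(.152,-.055,0),(738,33)),("top",(-.004,.055,.046),(660,237)),("top",(-.004,-.055,.046),(768,212)),("top",(0,.055,0),(637,213)),("top",(0,-.055,0),(757,190))],30)
    np.save("fit.npy",[o,y,s])
E
python3 fit.py
```

```text
[ 0.4934 -0.0099  0.0569] yaw,tilt [14.93 25.02]
[[-0.8, -0.7], [-0.0, 0.8], [0.3, 0.7], [-0.1, -0.6], [0.6, 0.4], [-0.2, -1.4]]
[0.5023 0.2422 0.0554] yaw,tilt [15.27 24.94]
[[-0.6, -0.5], [-0.2, 0.5], [0.3, -0.2], [-0.3, 0.3], [0.2, -0.4], [-0.1, -1.1], [1.8, 0.1], [-0.6, 0.5]]
[ 0.4312 -0.2911  0.0161] yaw,tilt [ 9.77 29.54]
[[0.0, -0.7], [0.9, 0.0], [-1.1, -0.4], [2.2, 1.2], [-0.2, 0.3], [-0.0, 0.0], [-2.0, 0.2], [1.5, 0.1], [0.0, 0.1], [-1.0, -0.3]]
```

```bash
cat > h.py <<'E'
import numpy as np
from scipy.spatial.transform import Rotation as Ro
from fit import fr
def tool(p,x,y,z):
    """tool pose (TCP) at point (x,y,z) of frame p=[xyz,yaw,tilt]: tool x=frame x, tool z=-frame z"""
    F=fr(p[3],p[4]);return F@np.array([x,y,z])+p[:3],F@np.diag([1.,-1,-1])
def cur(bot):
    s=bot.observe();return s,s["position"],Ro.from_euler("xyz",s["tool_rot"]).as_matrix()
def delta(bot,P,R):
    s,p,C=cur(bot);print("shift cm",np.round(C.T@(P-p)*100,2),"turn deg",np.round(np.degrees(Ro.from_matrix(C.T@R).as_rotvec()),2),"clock",round(s["clock"],2),"q",np.round(s["qpos"],2))
def local(bot,p):
    """TCP in frame p"""
    s,q,C=cur(bot);print("local mm",np.round(fr(p[3],p[4]).T@(q-p[:3])*1000,1))
E
python3 - <<'E'
from h import *;from workcell import bot
from fit import d,px
o,y,s=np.load("fit.npy")
def at(n,uv,z):
    g=d[n];r=g["R"].T@np.linalg.inv(g["mtx"])@[*uv,1];c=-g["R"].T@g["t"];return np.round(c+r*(z-c[2])/r[2],3)
print("flux",at("top",px("top",233,250),.095),"oil",at("top",px("top",521,222),.078),"duster",at("top",(371/1.4286,245/1.4286),.217),"meter",at("top",(537/1.4286,238/1.4286),.17))
print(tool(o,0,0,.12)[0]);delta(bot,*tool(o,0,0,.12))
E
```

```text
flux [0.395 0.13  0.095] oil [ 0.412 -0.122  0.078] duster [0.669 0.131 0.217] meter [ 0.686 -0.205  0.17 ]
[ 0.444391   -0.02295562  0.16564601]
shift cm [-42.68 -49.9    6.57] turn deg [-31.7    9.84 142.76] clock 0.1 q [-1.3   0.52 -0.04  1.6   0.02  1.02 -0.11]
```

Emit:
servo_tool --pt "8.5 -2.1 -2.5 0 -1.6 0.5 7.1" --pt "8.5 -4.3 -5 0 -3.2 1 14.3" --pt "8.5 -6.4 -7.5 0 -4.8 1.5 21.4" --pt "8.5 -8.5 -10 0 -6.4 2 28.6" --pt "8.5 -10.7 -12.5 0 -8 2.5 35.7" --pt "8.5 -12.8 -15 0 -9.5 3 42.8" --pt "8.5 -15 -17.5 0 -11 3.4 50" --pt "8.5 -17 -20 0 -12.7 3.9 57" --pt "8.5 -19.2 -22.5 0 -14.3 4.4 64.2" --pt "8.5 -21.3 -25 0 -15.8 4.9 71.4" --force 50

```text
clock: 1.1
position: [0.3254, 0.2817, 0.2312]
tool_rot: [2.977, -0.217, 1.562]
force: [0.8, -0.5, 0.5]
grip_width: 0.085
finger_force: 0.0
```

```bash
python3 -c "
from h import *;from workcell import bot
o,y,s=np.load('fit.npy');delta(bot,*tool(o,0,0,.12))"
```

```text
shift cm [-31.06  12.02   1.87] turn deg [-15.81   4.91  71.06] clock 1.1 q [-1.12  0.08  0.3   2.29 -0.1   0.5  -0.77]
```

Emit:
servo_tool --pt "8.5 -3.1 1.2 0.2 -1.6 0.5 7.1" --pt "8.5 -6.2 2.4 0.4 -3.2 1 14.2" --pt "8.5 -9.3 3.6 0.6 -4.7 1.5 21.3" --pt "8.5 -12.4 4.8 0.7 -6.3 2 28.4" --pt "8.5 -15.5 6 0.9 -7.9 2.5 35.5" --pt "8.5 -18.6 7.2 1.1 -9.5 3 42.6" --pt "8.5 -21.7 8.4 1.3 -11.1 3.4 49.7" --pt "8.5 -24.8 9.6 1.5 -12.6 3.9 56.8" --pt "8.5 -28 10.8 1.7 -14.2 4.4 64" --pt "8.5 -31.1 12 1.9 -15.8 4.9 71.1"

```text
clock: 2.1
position: [0.4112, 0.0747, 0.1859]
tool_rot: [3.038, -0.371, 0.783]
force: [0.7, 0.5, 0.6]
grip_width: 0.0848
finger_force: 0.0
```

Emit:
servo_tool --pt "8.5 0 0 0 0 0 0" --pt "8.5 0 0 0 0 0 0"

```text
clock: 2.3
position: [0.4108, 0.0746, 0.1858]
tool_rot: [3.038, -0.37, 0.784]
force: [-0.4, 0.3, -0.4]
grip_width: 0.0849
finger_force: 0.0
```

```bash
cat > look.py <<'E'
import sys,pickle,cv2;from h import *;from workcell import bot
n=sys.argv[1];s,p,C=cur(bot);g=bot.grab_frame("wrist");g["p"],g["C"]=p,C
pickle.dump(g,open(n+".pkl","wb"));cv2.imwrite(f"pics/{n}.png",cv2.resize(g["frame"],(800,600),interpolation=cv2.INTER_CUBIC))
E
python3 look.py w1; python3 -c "
from h import *;from workcell import bot
o,y,s=np.load('fit.npy');delta(bot,*tool(o,0,0,.12))"
```

```text
shift cm [-5.01  9.26  1.2 ] turn deg [-6.    2.28 27.82] clock 2.35 q [-0.06  0.14 -0.21  2.43 -0.31  0.21 -0.78]
```

View pics/w1.png

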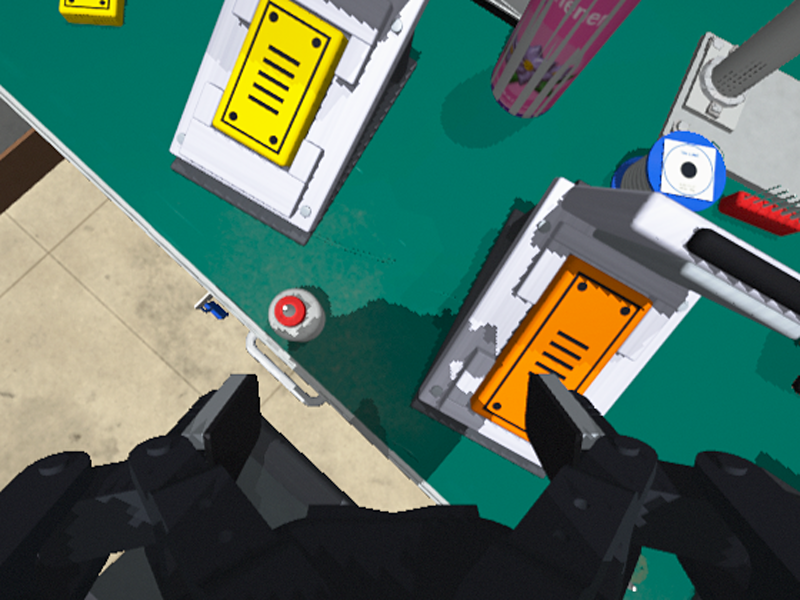

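The wrist view shows the orange cover around (565,345), with the left finger over part of it, and the yellow one around (280,85). The arm stopped short at the j4 limit, so I'll continue to the hover pose.

Emit:
servo_tool --pt "8.5 -1.2 2.3 0.3 -1.5 0.6 7" --pt "8.5 -2.5 4.6 0.6 -3 1.1 14" --pt "8.5 -3.8 6.9 0.9 -4.5 1.7 21" --pt "8.5 -5 9.3 1.2 -6 2.3 27.8" --pt "8.5 -5 9.3 1.2 -6 2.3 27.8" --pt "8.5 -5 9.3 1.2 -6 2.3 27.8"

```text
clock: 2.95
position: [0.4493, -0.0241, 0.1678]
tool_rot: [-3.139, -0.434, 0.258]
force: [-0.1, 0.9, 0.4]
grip_width: 0.0849
finger_force: 0.0
```

```bash
python3 look.py w2; python3 -c "
from h import *;from workcell import bot
o,y,s=np.load('fit.npy');delta(bot,*tool(o,0,0,.12))"
```

```text
shift cm [-0.49 -0.21  0.01] turn deg [-0.14  0.14 -0.05] clock 3.0 q [-0.12  0.23  0.15  2.43 -1.17  0.16 -0.17]
```

View pics/w2.png

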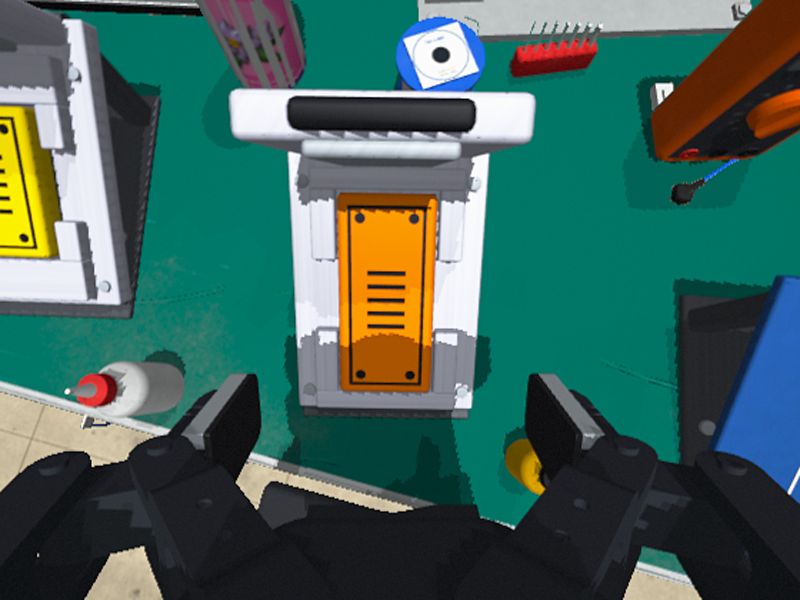

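The wrist view shows the orange cover centred and aligned. Its top corners are at about (341,195), (437,195), (432,391) and (340,391), with the bars centred at (386,300). I'll refine the fit with these.

```bash
cat > wfit.py <<'E'
import pickle;from h import *;from scipy.optimize import least_squares
def wproj(g,X):
    c=g["T_tool_cam"];q=g["C"].T@(X-g["p"]);q=c[:3,:3].T@(q-c[:3,3]);u=g["mtx"]@q;return u[:2]/u[2]*800/560
def wfit(obs,p0,tilt):
    """obs: (frame name, local point, pixel in the 800x600 picture)"""
    G={n:pickle.load(open(n+".pkl","rb")) for n,_,_ in obs}
    def res(p):
        R=fr(p[3],p[4]);return np.r_[np.concatenate([wproj(G[n],R@np.array(l)+p[:3])-q for n,l,q in obs]),(p[4]-np.radians(tilt))/np.radians(.3)]
    r=least_squares(res,p0,loss="soft_l1",f_scale=2);print(np.round(r.x[:3],4),"yaw,tilt",np.round(np.degrees(r.x[3:]),2));print(np.round(r.fun[:-1].reshape(-1,2),1).tolist());return r.x
E
python3 - <<'E'
from wfit import *;from workcell import bot
print(pickle.load(open("w2.pkl","rb"))["T_tool_cam"].round(3))
o,y,s=np.load('fit.npy');h=.06
c=lambda a,b:(a*h,b*.028,.009)
q=wfit([("w2",c(1,1),(341,195)),("w2",c(1,-1),(437,195)),("w2",c(-1,1),(340,391)),("w2",c(-1,-1),(432,391)),
 ("w1",c(1,1),(571,257)),("w1",c(1,-1),(656,303))],o,25)
print("orange by wrist");local(bot,q);local(bot,o);delta(bot,*tool(q,0,0,.05));np.save("o.npy",q)
E
```

```text
[[ 0.001 -0.963 -0.268  0.068]
 [ 1.     0.001  0.001  0.   ]
 [-0.001 -0.268  0.963 -0.144]
 [ 0.     0.     0.     1.   ]]
[ 0.4973 -0.0085  0.0564] yaw,tilt [14.31 24.96]
[[-3.6, -0.6], [1.1, 0.3], [2.0, -0.4], [-0.9, 0.6], [3.1, 0.6], [-2.3, -0.3]]
orange by wrist
local mm [  1.3  -3.  122.2]
local mm [  4.9  -2.1 120. ]
shift cm [-0.12 -0.25  7.22] turn deg [-0.4   0.08  0.51] clock 3.0 q [-0.12  0.23  0.15  2.43 -1.17  0.16 -0.17]
```

Emit:
servo_tool --pt "8.5 0 -0.1 2 -0.2 0 0.3" --pt "8.5 0 -0.2 4 -0.3 0.1 0.5" --pt "8.5 0 -0.3 6 -0.3 0.1 0.5" --pt "8.5 0 -0.3 8 -0.3 0.1 0.5" --pt "8.5 0 -0.3 10 -0.3 0.1 0.5" --pt "8.5 0 -0.3 11.5 -0.3 0.1 0.5" --pt "8.5 0 -0.3 11.5 -0.3 0.1 0.5" --pt "8.5 0 -0.3 11.5 -0.3 0.1 0.5"

```text
clock: 3.8
position: [0.5133, -0.0168, 0.1042]
tool_rot: [-3.114, -0.37, 0.253]
force: [-0.7, -0.1, 0.1]
grip_width: 0.0849
finger_force: 0.0
```

```bash
python3 -c "
from h import *;from workcell import bot
o=np.load('o.npy');local(bot,o);delta(bot,*tool(o,0,0,-.012))"
```

```text
local mm [ 32.4 -11.9  37.6]
shift cm [-2.9  -1.05  5.2 ] turn deg [-1.67  3.79  0.13] clock 3.8 q [-0.08  0.46  0.09  2.28 -1.26  0.16 -0.09]
```

The arm runs into its j5 and j6 limits in this branch. I'll identify the kinematics from the poses seen so far, then choose a better branch.

```bash
cat > kin.py <<'E'
import numpy as np
from scipy.spatial.transform import Rotation as Ro
lo=np.array([-2.91,-.3,-1.5,.17,-1.26,.16,-2.52]);hi=np.array([2.91,2.13,1.42,2.43,4.41,1.93,2.52])
def fk(q,P,sg):
    R=np.eye(3);t=np.zeros(3);ax="zyzyzyz"
    for i in range(7):
        R=R@Ro.from_euler(ax[i],sg[i]*q[i]).as_matrix()
        t=t+R@P[3*i:3*i+3]
    return t,R@Ro.from_euler("z",P[21]).as_matrix()
E
cat > kfit.py <<'E'
from kin import *;import itertools
from scipy.optimize import least_squares
from workcell import bot
s=bot.observe()
D=[([-1.30322761,.52198788,-.03630009,1.59999426,.02121859,1.0210911,-.11279265],[.20706,.58936,.23075],[-3.1405,0,2.80381]),
([-1.12,.08,.30,2.29,-.10,.50,-.77],[.3254,.2817,.2312],[2.977,-.217,1.562]),
([-.06,.14,-.21,2.43,-.31,.21,-.78],[.4108,.0746,.1858],[3.038,-.37,.784]),
([-.12,.23,.15,2.43,-1.17,.16,-.17],[.4493,-.0241,.1678],[-3.139,-.434,.258]),
(s["qpos"],s["position"],s["tool_rot"])]
best=None
for sg in itertools.product([1,-1],[1],[1,-1],[1,-1],[1,-1],[1,-1],[1,-1]):
    for off in (0,np.pi/2,np.pi,-np.pi/2):
        P=np.zeros(22);P[21]=off
        e=sum(np.linalg.norm(fk(q,P,sg)[1]-Ro.from_euler("xyz",r).as_matrix()) for q,_,r in D)
        if best is None or e<best[0]: best=(e,sg,off)
        if e<.6: print(round(e,3),sg,off)
e,sg,off=best
# only lengths along z / x offsets of the meaningful links: d1(z), L1(x,z after q3), L2 (x,z after q5), L3 (x,z after q7), x after q4,q6
idx=[0,2,6,8,9,12,14,15,20]
def full(v):
    P=np.zeros(22);P[idx]=v;P[21]=off;return P
f=lambda v:np.r_[np.concatenate([fk(q,full(v),sg)[0]-p for q,p,_ in D])*1000,(v-v0)*5]
v0=np.array([0,.3,0,.4,0,0,.4,0,.2])
r=least_squares(f,v0);print(dict(zip(idx,r.x.round(3))));print(r.fun[:15].round(1));np.savez("kin.npz",P=full(r.x),sg=sg)
E
python3 kfit.py
```

```text
0.032 (-1, 1, -1, 1, -1, 1, -1) 1.5707963267948966
{0: np.float64(-0.118), 2: np.float64(-0.853), 6: np.float64(-0.108), 8: np.float64(0.063), 9: np.float64(-0.982), 12: np.float64(0.588), 14: np.float64(0.074), 15: np.float64(-0.528), 20: np.float64(-0.677)}
[-52.8   8.2  -1.7  -4.   20.6   4.3 -12.5   6.5   8.4 -12.5  -8.3 -18.1
  14.3   5.    7.1]
```

Emit:
servo_tool --pt "8.5 -1 0 -3 0 0 0" --pt "8.5 -2.5 0 -6 0 0 0" --pt "8.5 -3 0 -9 0 0 0" --pt "8.5 -2 0 -12 0 0 0" --pt "8.5 0 0 -16 0 0 0" --pt "8.5 1.5 0 -20 0 0 0" --pt "8.5 3 0 -24 0 0 0" --pt "8.5 3 0 -24 0 0 0"

```text
clock: 4.6
position: [0.4588, -0.0389, 0.3424]
tool_rot: [-3.113, -0.375, 0.251]
force: [-1.0, 1.4, -0.4]
grip_width: 0.0852
finger_force: 0.0
```

```bash
cat > rec.py <<'E'
from h import *;from workcell import bot
import json
s=bot.observe();open("rec.txt","a").write(json.dumps([list(s["qpos"]),list(s["position"]),list(s["tool_rot"])])+"\n");print(s["qpos"].round(3),s["clock"])
E
python3 rec.py;  python3 -c "
from h import *;from workcell import bot
delta(bot,np.array([.5,-.02,.32]),Ro.from_euler('xyz',[np.pi,0,.26]).as_matrix())
delta(bot,np.array([.55,-.02,.32]),Ro.from_euler('xyz',[np.pi,0,.26+np.pi/2]).as_matrix())"
```

```text
[-0.797 -0.115  0.795  2.138 -0.061  0.729 -1.267] 4.6
shift cm [ 3.33 -0.7   3.74] turn deg [ -1.53 -21.51  -0.21] clock 4.6 q [-0.8  -0.11  0.79  2.14 -0.06  0.73 -1.27]
shift cm [7.83 0.59 5.48] turn deg [ 15.68 -18.09 -89.05] clock 4.6 q [-0.8  -0.11  0.79  2.14 -0.06  0.73 -1.27]
```

Emit:
servo_tool --pt "8.5 1 0 0.6 1.6 -1.8 -8" --pt "8.5 2 0 1.2 3 -3.6 -16" --pt "8.5 3 0 1.8 4.7 -5.4 -24" --pt "8.5 4 0 2.4 6 -7.2 -32" --pt "8.5 5 0 3 7.8 -9 -40" --pt "8.5 6 0.6 4 9.4 -10.8 -48" --pt "8.5 7 0.6 5 11 -12.6 -56" --pt "8.5 7.8 0.6 5.5 12.5 -14.4 -64" --pt "8.5 7.8 0.6 5.5 14 -16.2 -72" --pt "8.5 7.8 0.6 5.5 15.7 -18 -80"

```text
clock: 5.6
position: [0.5487, -0.02, 0.3157]
tool_rot: [-3.128, -0.032, 1.652]
force: [-0.7, -1.5, 0.2]
grip_width: 0.085
finger_force: 0.0
```

```bash
python3 rec.py;  python3 -c "
from h import *;from workcell import bot
delta(bot,np.array([.5,-.02,.32]),Ro.from_euler('xyz',[np.pi,0,.26+np.pi]).as_matrix())"
```

```text
[-0.559  0.396  0.702  1.706 -0.307  1.164  0.315] 5.6
shift cm [ 0.4  -4.86 -0.35] turn deg [   1.06   -2.04 -100.22] clock 5.6 q [-0.56  0.4   0.7   1.71 -0.31  1.16  0.31]
```

Emit:
servo_tool --pt "8.5 0 -0.5 0 0 0 -8" --pt "8.5 0 -1 0 0 0 -16" --pt "8.5 0 -1.5 0 0 0 -24" --pt "8.5 0 -2 0 0 0 -32" --pt "8.5 0 -2.5 0 0 0 -40" --pt "8.5 0 -3 0 0 0 -48" --pt "8.5 0 -3.5 0 0 0 -56" --pt "8.5 0 -4 0 0 0 -64" --pt "8.5 0 -4.5 0 0 0 -72" --pt "8.5 0 -5 0 0 0 -80"

```text
clock: 6.6
position: [0.4984, -0.0236, 0.3166]
tool_rot: [3.11, -0.017, 3.049]
force: [0.5, -0.4, 0.3]
grip_width: 0.0853
finger_force: 0.0
```

```bash
python3 rec.py
cat > kfit2.py <<'E'
from kin import *;import json
sg=(-1,1,-1,1,-1,1,-1)
D=[json.loads(l) for l in open("rec.txt")]
D+=[([-1.30322761,.52198788,-.03630009,1.59999426,.02121859,1.0210911,-.11279265],[.20706,.58936,.23075],[-3.1405,0,2.80381]),
([-1.12,.08,.30,2.29,-.10,.50,-.77],[.3254,.2817,.2312],[2.977,-.217,1.562]),
([-.06,.14,-.21,2.43,-.31,.21,-.78],[.4108,.0746,.1858],[3.038,-.37,.784]),
([-.12,.23,.15,2.43,-1.17,.16,-.17],[.4493,-.0241,.1678],[-3.139,-.434,.258]),
([-.08,.46,.09,2.28,-1.26,.16,-.09],[.5133,-.0168,.1042],[-3.114,-.37,.253])]
z=np.zeros(22);z[21]=np.pi/2
A=[];b=[]
for q,p,_ in D:
    cols=[]
    for i in range(21):
        P=z.copy();P[i]=1;cols.append(fk(q,P,sg)[0])
    A.append(np.array(cols).T);b.append(p)
A=np.vstack(A);b=np.concatenate(b)
lam=.03;x=np.linalg.solve(A.T@A+lam**2*np.eye(21),A.T@b)
print(x.reshape(7,3).round(3));print(((A@x-b)*1000).round(1).reshape(-1,3).tolist())
z[:21]=x;np.savez("kin.npz",P=z,sg=sg)
E
python3 kfit2.py
```

```text
[-0.382  0.252  0.412  1.817 -0.148  1.112  1.564] 6.6
[[ 0.002 -0.01   0.306]
 [ 0.003 -0.01   0.255]
 [ 0.002 -0.022  0.255]
 [-0.012 -0.022  0.21 ]
 [ 0.01   0.     0.21 ]
 [-0.001  0.     0.148]
 [-0.001  0.003  0.148]]
[[-2.0, -1.1, -0.9], [0.7, 0.9, 0.4], [0.4, -0.9, -0.3], [-0.0, -0.9, -0.4], [1.1, 3.3, 1.5], [-1.3, -0.1, -0.7], [1.1, -1.1, -0.2], [-1.2, 0.9, 0.4]]
```

The kinematic model now fits to about 1 mm. Next I'll search for feasible joint solutions for all the key poses, with both gripper flips.

```bash
cat > ik.py <<'E'
from kin import *;from h import tool
from scipy.optimize import least_squares
K=np.load("kin.npz");P=K["P"];sg=K["sg"]
def ik(p,R,q0):
    def f(q):
        t,C=fk(q,P,sg);return np.r_[(t-p)*10,Ro.from_matrix(C.T@R).as_rotvec()*3,.002*(q-q0)]
    q0=np.clip(q0,lo+.011,hi-.011);r=least_squares(f,q0,bounds=(lo+.01,hi-.01),max_nfev=60)
    return r.x,np.abs(r.fun[:6]).max()
if __name__=="__main__":
    o0,y,s=np.load("fit.npy");o=np.load("o.npy");rng=np.random.default_rng(0)
    T={"o grasp":(o,0,0,-.012),"o +6":(o,0,0,.06),"o +12":(o,0,0,.12),"y grasp":(y,0,0,-.012),"y +6":(y,0,0,.06),"rack o":(s,.061,0,-.003),"rack o+6":(s,.061,0,.06),"rack y":(s,.046,0,.015)}
    for k,a in T.items():
        for flip in (0,1):
            p,R=tool(*a)
            if flip: R=R@np.diag([-1.,-1,1])
            S=[]
            for _ in range(14):
                q,e=ik(p,R,lo+rng.random(7)*(hi-lo))
                if e<.01 and not any(np.abs(q-v).max()<.4 for v in S): S.append(q)
            print(k,"flip",flip,len(S));[print("   ",v.round(2)) for v in S[:4]]
E
python3 ik.py
```

```text
o grasp flip 0 3
    [ 0.33  0.62 -0.51  2.38  2.44  0.3   2.51]
    [-0.85  1.23  1.24  2.41  4.25  1.22  0.37]
    [ 0.17  0.6  -0.3   2.39  2.84  0.27  2.09]
o grasp flip 1 4
    [-0.32  0.64  0.35  2.39  3.9   0.41 -2.19]
    [ 0.42  0.64 -0.62  2.36  2.23  0.33 -0.41]
    [ 0.12  0.59 -0.24  2.38  2.96  0.25 -1.18]
    [ 0.92  1.07 -1.38  2.33  1.78  0.93  0.28]
o +6 flip 0 0
o +6 flip 1 2
    [ 1.03  0.89 -1.49  2.37  1.57  0.84  0.35]
    [ 0.41  0.43 -0.58  2.41  1.98  0.17 -0.2 ]
o +12 flip 0 1
    [ 0.65  0.29 -0.8   2.4   0.97  0.17 -2.35]
o +12 flip 1 2
    [ 0.64  0.29 -0.8   2.39  0.91  0.18  0.86]
    [ 1.08  0.54 -1.41  2.38  1.28  0.52  0.54]
y grasp flip 0 1
    [-1.24  0.89  0.86  2.27  4.2   0.5  -0.01]
y grasp flip 1 3
    [ 0.27  1.06 -1.3   2.19  1.75  1.1  -0.16]
    [-0.17  0.69 -0.62  2.21  1.77  0.53 -0.44]
    [-0.87  0.67  0.3   2.26  3.26  0.17 -2.1 ]
y +6 flip 0 1
    [-1.13  0.56  0.62  2.32  4.33  0.17 -0.03]
y +6 flip 1 3
    [ 0.29  0.83 -1.33  2.24  1.57  0.98 -0.15]
    [-0.69  0.46  0.01  2.29  1.58  0.17 -0.39]
    [-0.13  0.52 -0.7   2.26  1.51
[... 277 characters left out ...]
5  1.02]
    [ 1.19  0.79 -0.81  2.15  1.6   0.17  0.84]
rack o+6 flip 0 2
    [ 1.45  0.78 -1.09  2.18  1.21  0.33 -1.88]
    [ 1.    0.57 -0.42  2.2  -1.19  0.17  0.44]
rack o+6 flip 1 2
    [ 1.63  1.1  -1.49  2.17  1.42  0.77  1.17]
    [ 1.3   0.67 -0.87  2.17  0.82  0.17  1.59]
rack y flip 0 5
    [-0.07  1.08  1.07  2.25  4.4   1.24  0.82]
    [-0.17  1.47  1.41  2.26  4.29  1.71  0.69]
    [ 0.94  0.67 -0.36  2.21  4.39  0.17  1.16]
    [ 1.38  0.87 -1.02  2.19  1.54  0.32 -2.17]
rack y flip 1 4
    [ 1.57  1.16 -1.39  2.17  1.56  0.73  1.09]
    [-0.17  1.43  1.39  2.25  4.31  1.67 -2.45]
    [ 0.93  0.66 -0.36  2.21  4.4   0.17 -2.  ]
    [ 1.26  0.78 -0.84  2.18  1.53  0.17  0.93]
```

```bash
cat > sim.py <<'E'
from kin import *;from h import *
K=np.load("kin.npz");P=K["P"];sg=K["sg"]
vmax=.07*np.array([1.89,1.89,2.39,2.39,3.01,3.01,3.01])
def jac(q):
    t,C=fk(q,P,sg);J=np.zeros((6,7))
    for i in range(7):
        d=np.zeros(7);d[i]=1e-5;t2,C2=fk(q+d,P,sg);J[:3,i]=(t2-t)/1e-5;J[3:,i]=Ro.from_matrix(C2@C.T).as_rotvec()/1e-5
    return t,C,J
def step(q,p,R,lam=.02,n=8):
    q0=q.copy()
    for _ in range(n):
        t,C,J=jac(q);e=np.r_[p-t,Ro.from_matrix(R@C.T).as_rotvec()]
        free=np.ones(7,bool)
        for _ in range(3):
            Jf=J*free;dq=Jf.T@np.linalg.solve(Jf@Jf.T+lam**2*np.eye(6),e)
            bad=(q+dq<lo+1e-3)|(q+dq>hi-1e-3)
            if not (bad&free).any(): break
            free&=~bad
        q=np.clip(q+dq*free,lo,hi)
        q=q0+(q-q0)*min(1,1/np.max(np.abs(q-q0)/vmax+1e-9))
    return q
def run(q,rows,clamp=None):
    p0,R0=fk(q,P,sg)
    for r in rows: q=step(q,p0+R0@np.array(r[1:4])/100,R0@Ro.from_rotvec(np.radians(r[4:])).as_matrix())
    return q
E
python3 - <<'E'
from sim import *
a=np.array([-.08,.46,.09,2.28,-1.26,.16,-.09])
print(run(a,[[8.5,-1,0,-3,0,0,0],[8.5,-2.5,0,-6,0,0,0],[8.5,-3,0,-9,0,0,0],[8.5,-2,0,-12,0,0,0],[8.5,0,0,-16,0,0,0],[8.5,1.5,0,-20,0,0,0],[8.5,3,0,-24,0,0,0],[8.5,3,0,-24,0,0,0]]).round(2),"want [-0.797 -0.115  0.795  2.138 -0.061  0.729 -1.267]")
b=np.array([-0.797,-0.115,0.795,2.138,-0.061,0.729,-1.267])
print(run(b,[[8.5,7.8*k/8,.6*k/8,5.5*k/8,1.57*k,-1.8*k,-8*k] for k in range(1,9)]+[[8.5,7.8,.6,5.5,14,-16.2,-72],[8.5,7.8,.6,5.5,15.7,-18,-80]]).round(2),"want [-0.559  0.396  0.702  1.706 -0.307  1.164  0.315]")
c=np.array([-0.559,0.396,0.702,1.706,-0.307,1.164,0.315])
print(run(c,[[8.5,0,-.5*k,0,0,0,-8*k] for k in range(1,11)]).round(2),"want [-0.382  0.252  0.412  1.817 -0.148  1.112  1.564]")
E
```

```text
[-0.68 -0.09  0.68  2.14 -0.09  0.73 -1.25] want [-0.797 -0.115  0.795  2.138 -0.061  0.729 -1.267]
[-0.51  0.37  0.63  1.7  -0.27  1.16  0.3 ] want [-0.559  0.396  0.702  1.706 -0.307  1.164  0.315]
[-0.38  0.25  0.41  1.81 -0.15  1.11  1.56] want [-0.382  0.252  0.412  1.817 -0.148  1.112  1.564]
```

The simulated controller (minimum-norm) matches the records, so I can search for a via pose that leads into the good branch.

```bash
cat > search.py <<'E'
from sim import *;from workcell import bot
F=np.diag([-1.,-1,1])
def to(q,p,R,extra=2):
    """straight move from q's pose to (p,R) in rows within limits"""
    p0,R0=fk(q,P,sg);w=Ro.from_matrix(R0.T@R).as_rotvec()
    n=int(max(np.ceil(np.linalg.norm(p-p0)/.03),np.ceil(np.degrees(np.linalg.norm(w))/7.5),1))
    for k in range(1,n+1): q=step(q,p0+(p-p0)*k/n,R0@Ro.from_rotvec(w*k/n).as_matrix(),n=4)
    for _ in range(extra): q=step(q,p,R,n=4)
    return q,n+extra
def err(q,p,R):
    t,C=fk(q,P,sg);return np.linalg.norm(t-p)+.3*np.linalg.norm(Ro.from_matrix(C.T@R).as_rotvec())
if __name__=="__main__":
    o=np.load("o.npy");q0=bot.observe()["qpos"];rng=np.random.default_rng(1);out=[]
    tg=[tool(o,0,0,z) for z in (.12,.05,-.012)];tg=[(p,R@F) for p,R in tg]
    for i in range(120):
        vp=np.array([rng.uniform(.45,.65),rng.uniform(-.25,.15),rng.uniform(.28,.42)])
        base=Ro.from_euler("xyz",[np.pi,0,.25+np.pi+rng.uniform(-1.,.6)]);ln=np.radians(rng.uniform(10,60));az=rng.uniform(0,2*np.pi)
        vR=(Ro.from_rotvec(ln*np.array([np.cos(az),np.sin(az),0]))*base).as_matrix()
        q,n=to(q0,vp,vR);v=q;E=[]
        for p,R in tg: q,m=to(q,p,R);E.append(err(q,p,R));n+=m
        out.append((sum(E),n,vp,Ro.from_matrix(vR).as_euler("xyz"),v,q,E))
    out.sort(key=lambda a:a[0])
    for a in out[:5]: print(round(a[0],4),a[1],"via",a[2].round(3),a[3].round(3),"qv",a[4].round(2),"qg",a[5].round(2),np.round(a[6],4))
E
time python3 search.py
```

```text
0.0 31 via [0.508 0.135 0.317] [-2.681  0.942 -2.511] qv [-0.3   0.01 -0.25  2.29  1.37  0.39  0.12] qg [ 0.63  0.74 -0.9   2.34  1.95  0.49 -0.07] [0. 0. 0.]
0.0275 36 via [ 0.617 -0.229  0.396] [-2.218  0.396 -2.392] qv [-0.55  0.17  0.71  2.12  1.68  0.25  0.67] qg [ 0.62  0.73 -0.89  2.34  1.96  0.48 -0.08] [0.0176 0.0099 0.    ]
0.0654 35 via [ 0.593 -0.027  0.339] [ 2.34  -0.518 -2.2  ] qv [ 0.21  0.82 -0.42  1.28 -0.02  1.92  2.06] qg [ 0.64  0.74 -0.92  2.34  1.95  0.49 -0.06] [0.0348 0.0306 0.    ]
0.0688 33 via [ 0.497 -0.236  0.388] [ 2.78  -0.091 -2.354] qv [ 0.61  0.5  -0.42  1.31  0.08  1.71  2.51] qg [ 0.64  0.74 -0.92  2.34  1.94  0.5  -0.05] [0.0344 0.0344 0.    ]
0.0781 35 via [ 0.65  -0.145  0.399] [-2.359  0.449 -2.735] qv [-0.7   0.27  0.67  1.92  0.93  0.58  0.99] qg [ 0.6   0.72 -0.86  2.35  1.98  0.46 -0.11] [0.0381 0.04   0.    ]
real	0m47.383s
user	0m47.879s
sys	0m0.157s
```

```bash
cat > t.py <<'E'
from search import *
o=np.load("o.npy");_,y,s=np.load("fit.npy");q=bot.observe()["qpos"]
via=(np.array([.508,.135,.317]),Ro.from_euler("xyz",[-2.681,.942,-2.511]).as_matrix())
T=lambda *a:(tool(*a)[0],tool(*a)[1]@F)
L=[("via",via),("o mid",(np.array([.45,-.0,.25]),T(o,0,0,0)[1])),("o hov",T(o,0,0,.1)),("o grasp",T(o,0,0,-.012)),("o lift",T(o,0,0,.1)),("r mid",(np.array([.46,-.18,.25]),T(s,0,0,0)[1])),("r hov",T(s,.061,0,.07)),("rack",T(s,.061,0,-.003)),("r hov",T(s,.061,0,.07)),
("y mid",(np.array([.46,.1,.26]),T(y,0,0,0)[1])),("y hov",T(y,0,0,.1)),("y grasp",T(y,0,0,-.012)),("y lift",T(y,0,0,.1)),("b mid",(np.array([.46,.1,.26]),T(y,0,0,0)[1])),("r mid",(np.array([.46,-.18,.25]),T(s,0,0,0)[1])),("r hov2",T(s,.046,0,.085)),("rack2",T(s,.046,0,.015)),("r hov2",T(s,.046,0,.085))]
for k,(p,R) in L:
    q,n=to(q,p,R);print(k,n,round(err(q,p,R),4),q.round(2),fk(q,P,sg)[0].round(3))
delta(bot,*via)
E
python3 t.py
```

```text
via 11 0.1033 [-0.3   0.01 -0.25  2.29  1.37  0.39  0.12] [0.535 0.114 0.343]
o mid 8 0.0121 [ 0.02  0.04 -0.14  2.31 -0.11  0.34  1.8 ] [0.453 0.005 0.253]
o hov 6 0.0383 [-0.01  0.22  0.    2.35 -0.58  0.19  2.37] [ 0.464 -0.023  0.179]
o grasp 7 0.1116 [-0.02  0.43  0.    2.18 -0.59  0.19  2.37] [ 0.543 -0.018  0.131]
o lift 5 0.0383 [-0.01  0.22  0.    2.35 -0.58  0.19  2.37] [ 0.464 -0.023  0.179]
r mid 8 0.0 [ 0.97  0.18 -0.61  2.21 -0.45  0.37  2.52] [ 0.46 -0.18  0.25]
r hov 8 0.009 [ 1.3   0.62 -0.84  2.16  0.47  0.18  1.94] [ 0.45  -0.29   0.114]
rack 5 0.0034 [ 1.23  0.81 -0.86  2.15  1.53  0.21  0.92] [ 0.484 -0.283  0.046]
r hov 5 0.0 [ 1.44  0.73 -1.06  2.17  1.07  0.3   1.38] [ 0.449 -0.288  0.107]
y mid 16 0.0 [ 0.88  0.24 -1.41  2.23  0.68  0.53  0.82] [0.46 0.1  0.26]
y hov 8 0.0 [ 0.12  0.51 -1.03  2.26  1.38  0.65 -0.1 ] [0.462 0.231 0.146]
y grasp 6 0.0 [ 0.03  0.79 -0.9   2.2   1.73  0.72 -0.32] [0.507 0.244 0.045]
y lift 6 0.0 [ 0.11  0.51 -1.01  2.26  1.37  0.63 -0.1 ] [0.462 0.231 0.146]
b mid 8 0.0 [ 0.85  0.22 -1.36  2.23  0.64  0.51  0.86] [0.46 0.1  0.26]
r mid 12 0.0 [ 1.59  0.47 -1.48  2.19  0.62  0.47  1.48] [ 0.46 -0.18  0.25]
r hov2 8 0.0 [ 1.47  0.7  -1.05  2.2   0.95  0.27  1.51] [ 0.429 -0.291  0.113]
rack2 5 0.0 [ 1.26  0.78 -0.86  2.18  1.53  0.18  0.93] [ 0.463 -0.286  0.052]
r hov2 5 0.0 [ 1.52  0.73 -1.12  2.2   1.05  0.32  1.43] [ 0.429 -0.291  0.113]
shift cm [ 0.51 15.87  0.46] turn deg [  5.92 -59.18 -26.29] clock 6.6 q [-0.38  0.25  0.41  1.82 -0.15  1.11  1.56]
```

```bash
python3 - <<'E'
import re
t=open("t.py").read()
a=t.index('L=[("via"');b=t.index('("o grasp"')
t=t[:a]+'''L=[("r mid0",(np.array([.48,-.2,.25]),T(s,0,0,0)[1])),("r hov0",T(s,.061,0,.07)),("r low",T(s,.061,0,.02)),("r hov",T(s,.061,0,.08)),("r mid",(np.array([.46,-.18,.25]),T(s,0,0,0)[1])),("o mid",(np.array([.44,-.0,.26]),T(o,0,0,0)[1])),("o hov",T(o,0,0,.1)),'''+t[b:]
t=t.replace("delta(bot,*via)","delta(bot,*L[0][1])")
open("t.py","w").write(t)
E
python3 t.py
```

```text
r mid0 9 0.0494 [ 0.46  0.17 -0.12  2.14 -0.42  0.48  2.4 ] [ 0.483 -0.176  0.258]
r hov0 9 0.0136 [ 1.3   0.62 -0.85  2.15  0.46  0.2   1.94] [ 0.45  -0.29   0.117]
r low 4 0.0028 [ 1.24  0.75 -0.84  2.16  1.3   0.17  1.13] [ 0.473 -0.285  0.066]
r hov 4 0.0 [ 1.47  0.72 -1.1   2.18  1.02  0.32  1.43] [ 0.445 -0.289  0.116]
r mid 8 0.0 [ 1.58  0.45 -1.45  2.19  0.57  0.45  1.53] [ 0.46 -0.18  0.25]
o mid 9 0.0 [ 1.29  0.18 -1.49  2.27  0.33  0.43  1.39] [ 0.44 -0.    0.26]
o hov 6 0.0014 [ 0.62  0.35 -0.79  2.4   1.26  0.19  0.51] [ 0.456 -0.019  0.148]
o grasp 6 0.0 [ 0.64  0.74 -0.92  2.34  1.94  0.5  -0.05] [ 0.502 -0.007  0.046]
o lift 6 0.0 [ 0.63  0.36 -0.82  2.4   1.29  0.2   0.48] [ 0.456 -0.019  0.147]
r mid 9 0.0 [ 1.58  0.46 -1.47  2.19  0.61  0.47  1.5 ] [ 0.46 -0.18  0.25]
r hov 8 0.0 [ 1.39  0.69 -0.99  2.17  0.95  0.24  1.48] [ 0.449 -0.288  0.107]
rack 5 0.0 [ 1.21  0.81 -0.84  2.15  1.58  0.19  0.86] [ 0.485 -0.282  0.044]
r hov 5 0.0 [ 1.44  0.73 -1.07  2.17  1.07  0.3   1.38] [ 0.449 -0.288  0.107]
y mid 16 0.0 [ 0.88  0.25 -1.41  2.23  0.69  0.53  0.82] [0.46 0.1  0.26]
y hov 8 0.0 [ 0.13  0.52 -1.03  2.26  1.38  0.65 -0.1 ] [0.462 0.231 0.146]
y grasp 6 0.0 [ 0.04  0.79 -0.91  2.2   1.73  0.72 -0.32] [0.507 0.244 0.045]
y lift 6 0.0 [ 0.11  0.51 -1.01  2.26  1.38  0.64 -0.1 ] [0.462 0.231 0.146]
b mid 8 0.0 [ 0.85  0.22 -1.37  2.23  0.65  0.52  0.86] [0.46 0.1  0.26]
r mid 12 0.0 [ 1.59  0.47 -1.48  2.19  0.62  0.47  1.48] [ 0.46 -0.18  0.25]
r hov2 8 0.0 [ 1.47  0.7  -1.05  2.2   0.95  0.27  1.51] [ 0.429 -0.291  0.113]
rack2 5 0.0 [ 1.26  0.78 -0.86  2.18  1.53  0.18  0.93] [ 0.463 -0.286  0.052]
r hov2 5 0.0 [ 1.52  0.73 -1.12  2.2   1.05  0.32  1.43] [ 0.429 -0.291  0.113]
shift cm [  0.09 -17.94   6.1 ] turn deg [ -2.03 -30.11 -15.24] clock 6.6 q [-0.38  0.25  0.41  1.82 -0.15  1.11  1.56]
```

Create go.py:
```python
import sys;from search import *
o=np.load("o.npy");_,y,s=np.load("fit.npy")
import os
if os.path.exists("y.npy"): y=np.load("y.npy")
if os.path.exists("s.npy"): s=np.load("s.npy")
A={"o":o,"y":y,"s":s}
def pose(a):
    f,x,yy,z=a.split(",");p,R=tool(A[f[0]],float(x)/1000,float(yy)/1000,float(z)/1000)
    if len(f)>1: p=np.array([float(x),float(yy),float(z)])
    return p,R@F
for a in sys.argv[1:]: print(a);delta(bot,*pose(a))
```

```text
(no output)
```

Emit:
servo_tool --pt "8.5 0 -2.5 0.9 -0.3 -4.3 -2.2" --pt "8.5 0 -5.1 1.7 -0.6 -8.6 -4.4" --pt "8.5 0 -7.7 2.6 -0.9 -12.9 -6.5" --pt "8.5 0 -10.3 3.5 -1.2 -17.2 -8.7" --pt "8.5 0 -12.8 4.4 -1.5 -21.5 -10.9" --pt "8.5 0.1 -15.4 5.2 -1.7 -25.8 -13.1" --pt "8.5 0.1 -17.9 6.1 -2 -30.1 -15.2" --pt "8.5 0.1 -17.9 6.1 -2 -30.1 -15.2" --pt "8.5 0.1 -17.9 6.1 -2 -30.1 -15.2"

```text
clock: 7.5
position: [0.4802, -0.1782, 0.2478]
tool_rot: [3.126, 0.423, -3.011]
force: [-0.7, -0.7, 0.2]
grip_width: 0.0848
finger_force: 0.0
```

```bash
python3 go.py s,61,0,70
```

```text
s,61,0,70
shift cm [  9.86 -10.66  10.82] turn deg [-0.11 -5.29 -2.06] clock 7.5 q [ 0.46  0.19 -0.09  2.16 -0.44  0.47  2.44]
```

Emit:
servo_tool --pt "8.5 1.6 -1.8 1.8 0 -0.9 -0.3" --pt "8.5 3.3 -3.6 3.6 0 -1.8 -0.7" --pt "8.5 4.9 -5.3 5.4 0 -2.7 -1" --pt "8.5 6.6 -7.1 7.2 0 -3.5 -1.4" --pt "8.5 8.2 -8.9 9 -0.1 -4.4 -1.7" --pt "8.5 9.9 -10.7 10.8 -0.1 -5.3 -2" --pt "8.5 9.9 -10.7 10.8 -0.1 -5.3 -2" --pt "8.5 9.9 -10.7 10.8 -0.1 -5.3 -2" --pt "8.5 9.9 -10.7 10.8 -0.1 -5.3 -2"

```text
clock: 8.4
position: [0.4475, -0.2852, 0.1083]
tool_rot: [3.14, 0.501, -2.972]
force: [0.2, 0.8, -1.0]
grip_width: 0.085
finger_force: 0.0
```

```bash
python3 go.py s,61,0,70 s,61,0,25; python3 look.py w3
```

```text
s,61,0,70
shift cm [-0.07 -0.3   0.18] turn deg [ 0.09 -0.85 -0.05] clock 8.4 q [ 1.33  0.64 -0.85  2.2   0.64  0.16  1.8 ]
s,61,0,25
shift cm [-0.14 -0.31  4.68] turn deg [ 0.09 -0.85 -0.05] clock 8.4 q [ 1.33  0.64 -0.85  2.2   0.64  0.16  1.8 ]
```

View pics/w3.png

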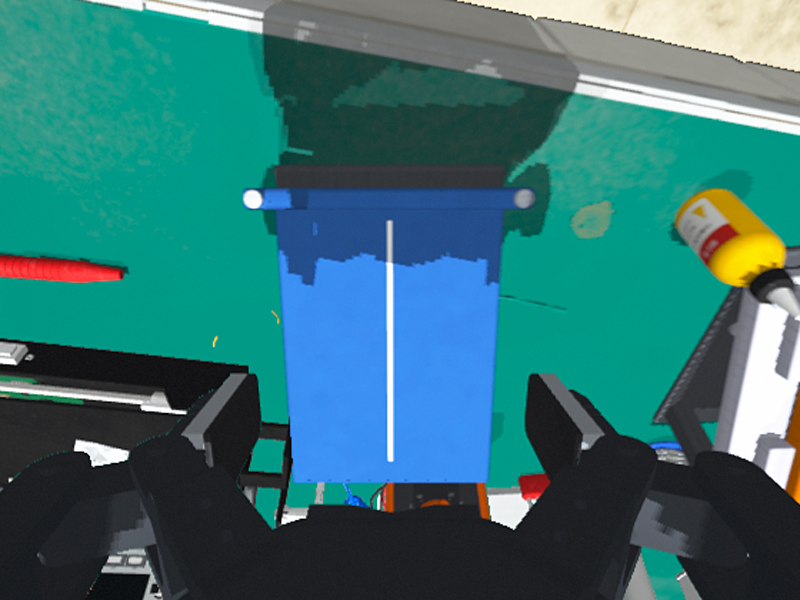

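The wrist view of the shelf shows the bed corners at (276,209), (504,209), (294,482) and (491,482). The white line runs from (389,221) to (390,461). I'll refine the shelf frame with these.

```bash
python3 - <<'E'
from wfit import *
s=np.load('fit.npy')[2]
q=wfit([("w3",(0,.055,0),(504,209)),("w3",(0,-.055,0),(276,209)),("w3",(.152,.055,0),(490,482)),("w3",(.152,-.055,0),(293,482)),("w3",(-.004,.051,.046),(524,198)),("w3",(-.004,-.051,.046),(253,198))],s,30)
q=wfit([("w3",(0,.055,0),(504,209)),("w3",(0,-.055,0),(276,209)),("w3",(.152,.055,0),(490,482)),("w3",(.152,-.055,0),(293,482))],s,30)
np.save("s_w.npy",q);print(s)
E
python3 go.py s,61,0,25
```

```text
[ 0.4364 -0.2888  0.0148] yaw,tilt [10.05 30.28]
[[0.3, -3.5], [-0.8, -2.5], [-0.9, 0.2], [0.5, 0.8], [-0.4, 0.6], [1.1, 1.8]]
[ 0.4379 -0.2884  0.0146] yaw,tilt [ 9.95 29.97]
[[0.1, -0.7], [0.2, -0.1], [-1.7, 0.3], [1.1, 0.7]]
[ 0.43120729 -0.29110661  0.01610056  0.17047151  0.51558785]
s,61,0,25
shift cm [-0.26 -0.18  4.62] turn deg [ 0.02 -0.83  0.09] clock 8.45 q [ 1.34  0.65 -0.85  2.2   0.66  0.16  1.79]
```

Emit:
servo_tool --pt "8.5 0 0 2.3 0 -0.8 0" --pt "8.5 -0.2 -0.2 4.6 0 -0.8 0" --pt "8.5 -0.2 -0.2 4.6 0 -0.8 0" --pt "8.5 -0.2 -0.2 4.6 0 -0.8 0"

```text
clock: 8.85
position: [0.4718, -0.2822, 0.0683]
tool_rot: [3.138, 0.514, -2.972]
force: [-1.8, 0.3, 0.4]
grip_width: 0.0851
finger_force: 0.0
```

```bash
python3 - <<'E'
import numpy as np
np.save("s.npy",[.4355,-.2888,.0150,np.radians(10),np.radians(30.1)])
E
python3 go.py s,61,0,80 sw,.46,-.18,.25
```

```text
s,61,0,80
shift cm [-0.17 -0.01 -5.24] turn deg [ 0.05 -0.68 -0.27] clock 8.85 q [ 1.29  0.76 -0.85  2.18  1.33  0.17  1.14]
sw,.46,-.18,.25
shift cm [ -9.41  10.33 -15.52] turn deg [ 0.05 -0.68 -0.27] clock 8.85 q [ 1.29  0.76 -0.85  2.18  1.33  0.17  1.14]
```

Emit:
servo_tool --pt "8.5 -0.1 0 -2.6 0 -0.3 -0.1" --pt "8.5 -0.2 0 -5.2 0 -0.7 -0.3" --pt "8.5 -0.2 0 -5.2 0 -0.7 -0.3" --pt "8.5 -2 2.1 -7.3 0 -0.7 -0.3" --pt "8.5 -3.9 4.1 -9.3 0 -0.7 -0.3" --pt "8.5 -5.7 6.2 -11.4 0 -0.7 -0.3" --pt "8.5 -7.5 8.3 -13.5 0 -0.7 -0.3" --pt "8.5 -9.4 10.3 -15.5 0 -0.7 -0.3" --pt "8.5 -9.4 10.3 -15.5 0 -0.7 -0.3"

```text
clock: 9.75
position: [0.4603, -0.18, 0.2517]
tool_rot: [-3.139, 0.526, -2.965]
force: [0.1, -0.4, 0.4]
grip_width: 0.0853
finger_force: 0.0
```

```bash
python3 go.py ow,.44,0,.26
```

```text
ow,.44,0,.26
shift cm [-1.42 18.07 -0.19] turn deg [-2.11  5.15 -3.75] clock 9.75 q [ 1.64  0.49 -1.49  2.21  0.64  0.45  1.51]
```

Emit:
servo_tool --pt "8.5 -0.2 2.6 0 -0.3 0.7 -0.5" --pt "8.5 -0.4 5.2 0 -0.6 1.5 -1.1" --pt "8.5 -0.6 7.7 -0.1 -0.9 2.2 -1.6" --pt "8.5 -0.8 10.3 -0.1 -1.2 2.9 -2.1" --pt "8.5 -1 12.9 -0.1 -1.5 3.7 -2.7" --pt "8.5 -1.2 15.5 -0.2 -1.8 4.4 -3.2" --pt "8.5 -1.4 18.1 -0.2 -2.1 5.1 -3.7" --pt "8.5 -1.4 18.1 -0.2 -2.1 5.1 -3.7" --pt "8.5 -1.4 18.1 -0.2 -2.1 5.1 -3.7"

```text
clock: 10.65
position: [0.4392, -0.0007, 0.259]
tool_rot: [3.14, 0.438, -2.892]
force: [0.2, -0.5, -0.5]
grip_width: 0.0849
finger_force: 0.0
```

```bash
python3 go.py o,0,0,100
```

```text
o,0,0,100
shift cm [ 3.64 -2.21 10.65] turn deg [ 0.1   0.12 -0.02] clock 10.65 q [ 1.34  0.16 -1.48  2.3   0.26  0.4   1.5 ]
```

Emit:
servo_tool --pt "8.5 1 -0.6 2.7 0 0 0" --pt "8.5 1.9 -1.1 5.4 0 0 0" --pt "8.5 2.8 -1.7 8 0.1 0.1 0" --pt "8.5 3.6 -2.2 10.6 0.1 0.1 0" --pt "8.5 3.6 -2.2 10.6 0.1 0.1 0" --pt "8.5 3.6 -2.2 10.6 0.1 0.1 0"

```text
clock: 11.25
position: [0.4575, -0.0223, 0.1589]
tool_rot: [-3.136, 0.441, -2.9]
force: [1.0, -0.3, 0.9]
grip_width: 0.0847
finger_force: 0.0
```

```bash
python3 go.py o,0,0,10 o,0,0,-12
```

```text
o,0,0,10
shift cm [ 0.57  0.44 10.05] turn deg [-0.53  0.28 -0.42] clock 11.25 q [ 0.68  0.33 -0.81  2.4   1.18  0.18  0.62]
o,0,0,-12
shift cm [ 0.58  0.46 12.25] turn deg [-0.53  0.28 -0.42] clock 11.25 q [ 0.68  0.33 -0.81  2.4   1.18  0.18  0.62]
```

Emit:
servo_tool --pt "8.5 0.6 0.4 1.5 -0.5 0.3 -0.4" --pt "8.5 0.6 0.4 3.5 -0.5 0.3 -0.4" --pt "8.5 0.6 0.4 5.5 -0.5 0.3 -0.4" --pt "8.5 0.6 0.4 7.5 -0.5 0.3 -0.4" --pt "8.5 0.6 0.4 9 -0.5 0.3 -0.4" --pt "8.5 0.6 0.4 10 -0.5 0.3 -0.4" --pt "8.5 0.6 0.4 10 -0.5 0.3 -0.4" --pt "8.5 0.6 0.4 10 -0.5 0.3 -0.4"

```text
clock: 12.05
position: [0.4928, -0.0099, 0.0669]
tool_rot: [-3.141, 0.436, -2.892]
force: [-0.4, 0.3, -0.1]
grip_width: 0.085
finger_force: 0.0
```

```bash
python3 go.py o,0,0,-12
```

```text
o,0,0,-12
shift cm [0.02 0.02 2.35] turn deg [-0.04 -0.01 -0.02] clock 12.05 q [ 0.63  0.67 -0.86  2.37  1.97  0.41 -0.08]
```

Emit:
servo_tool --pt "8.5 0 0 1 0 0 0" --pt "8.5 0 0 1.8 0 0 0" --pt "8.5 0 0 2.3 0 0 0" --pt "8.5 0 0 2.3 0 0 0" --pt "6.2 0 0 2.3 0 0 0" --pt "6.2 0 0 2.3 0 0 0" --pt "6.2 0 0 2.3 0 0 0"

```text
clock: 12.75
position: [0.5029, -0.0075, 0.047]
tool_rot: [-3.139, 0.437, -2.891]
force: [-5.2, -2.6, 7.7]
grip_width: 0.0622
finger_force: 4.1
```

Emit:
servo_tool --pt "4.5 0 0 0 0 0 0" --pt "4.5 0 0 0 0 0 0" --pt "4.5 0 0 0 0 0 0" --pt "4.5 0 0 0 0 0 0" --pt "4.5 0 0 0 0 0 0" --force 50

```text
clock: 13.25
position: [0.5023, -0.0073, 0.0482]
tool_rot: [-3.138, 0.438, -2.89]
force: [-31.0, -9.1, 64.3]
grip_width: 0.0552
finger_force: 67.2
```

```bash
python3 go.py o,0,0,-12 o,0,0,100
```

```text
o,0,0,-12
shift cm [0.13 0.   0.24] turn deg [-0.15  0.16  0.12] clock 13.25 q [ 0.63  0.73 -0.87  2.35  2.02  0.47 -0.11]
o,0,0,100
shift cm [  0.1   -0.03 -10.96] turn deg [-0.15  0.16  0.12] clock 13.25 q [ 0.63  0.73 -0.87  2.35  2.02  0.47 -0.11]
```

Emit:
servo_tool --pt "4.5 0 0 -0.3 0 0 0" --pt "4.5 0 0 -0.6 0 0 0" --pt "4.5 0 0 -1 0 0 0" --pt "4.5 0 0 -1.5 0 0 0" --pt "4.5 0 0 -2 0 0 0"

```text
clock: 13.75
position: [0.4945, -0.0093, 0.0651]
tool_rot: [-3.14, 0.437, -2.892]
force: [0.9, -0.7, -0.8]
grip_width: 0.0549
finger_force: 53.7
```

Emit:
servo_tool --pt "4.5 0 0 -1 0 0 0" --pt "4.5 0 0 -2.5 0 0 0" --pt "4.5 0 0 -4 0 0 0" --pt "4.5 0 0 -5.5 0 0 0" --pt "4.5 0 0 -7 0 0 0" --pt "4.5 0 0 -8.5 0 0 0" --pt "4.5 0 0 -9 0 0 0" --pt "4.5 0 0 -9 0 0 0"

```text
clock: 14.55
position: [0.4578, -0.0188, 0.1472]
tool_rot: [-3.139, 0.438, -2.891]
force: [0.2, -0.2, -1.2]
grip_width: 0.0547
finger_force: 53.8
```

```bash
python3 go.py o,0,0,100 sw,.46,-.18,.25;python3 look.py w4
```

```text
o,0,0,100
shift cm [ 0.14  0.02 -0.04] turn deg [-0.15  0.16  0.03] clock 14.55 q [ 0.64  0.36 -0.78  2.41  1.38  0.17  0.43]
sw,.46,-.18,.25
shift cm [ -0.94 -15.7  -10.87] turn deg [ 1.85 -4.97  3.85] clock 14.55 q [ 0.64  0.36 -0.78  2.41  1.38  0.17  0.43]
```

View pics/w4.png

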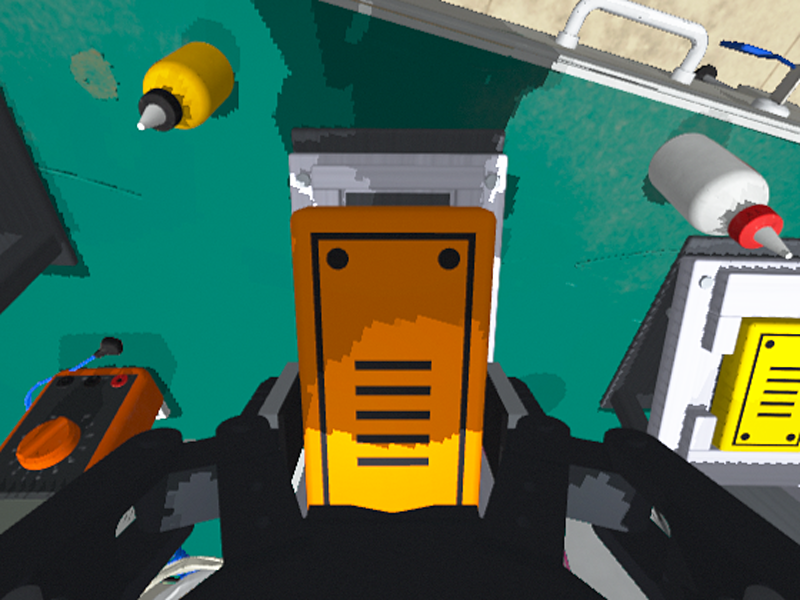

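The cover is held square. Its lower end lies at row 208, columns 291 to 497, and the middle bar is at (393,415). From this I'll work out where it sits in the gripper.

Run:
```python
from wfit import *;from workcell import bot
g=pickle.load(open("w4.pkl","rb"));F=np.diag([-1.,-1,1])@np.diag([1.,-1,-1])
# cover frame: nominal axes of the gripper, unknown x,y,z offset of its centre
B=g["C"]@(np.diag([1.,-1,-1])@np.diag([-1.,-1,1])).T
L=[((-.06,0,.009),(394,208)),((-.06,-.028,.009),(291,235)),((-.06,.028,.009),(497,235)),((0,0,.009),(393,415))]
def f(v): 
    return np.concatenate([(wproj(g,g["p"]+g["C"]@v+B@np.array(l))-q)*w for (l,q),w in zip(L,[(1,1),(1,0),(1,0),(1,1)])])
r=least_squares(f,[0,0,0]);print("centre in tool mm",(r.x*1000).round(1),r.fun.round(1),(B[:,0]).round(2))
```

```text
centre in tool mm [ -0.   -0.1 -12.8] [-0.2  2.2 -2.3 -0.   2.  -0.   0.5 -2.5] [0.88 0.22 0.42]
```

Emit:
servo_tool --pt "4.5 -0.1 -1 -2.5 0.1 -0.3 0.3" --pt "4.5 -0.2 -3 -4.5 0.3 -1 0.7" --pt "4.5 -0.3 -5.5 -6 0.6 -1.7 1.2" --pt "4.5 -0.5 -8 -7.5 0.9 -2.5 1.8" --pt "4.5 -0.6 -10.5 -9 1.2 -3.2 2.5" --pt "4.5 -0.8 -13 -10 1.5 -4 3.2" --pt "4.5 -0.9 -15.7 -10.9 1.8 -5 3.8" --pt "4.5 -0.9 -15.7 -10.9 1.8 -5 3.8" --pt "4.5 -0.9 -15.7 -10.9 1.8 -5 3.8"

```text
clock: 15.5
position: [0.4598, -0.1853, 0.25]
tool_rot: [3.138, 0.527, -2.976]
force: [0.0, 0.6, -1.4]
grip_width: 0.0548
finger_force: 53.8
```

```bash
python3 go.py s,66,0,70
```

```text
s,66,0,70
shift cm [ 8.75 -9.82 11.22] turn deg [-0.06  0.1  -0.42] clock 15.5 q [ 1.64  0.48 -1.47  2.21  0.61  0.44  1.54]
```

Emit:
servo_tool --pt "4.5 1.5 -1.7 1.9 0 0 -0.1" --pt "4.5 3 -3.4 3.8 0 0 -0.2" --pt "4.5 4.5 -5.1 5.7 0 0 -0.3" --pt "4.5 6 -6.8 7.6 0 0 -0.4" --pt "4.5 7.5 -8.4 9.5 0 0.1 -0.4" --pt "4.5 8.7 -9.8 11.2 0 0.1 -0.4" --pt "4.5 8.7 -9.8 11.2 0 0.1 -0.4" --pt "4.5 8.7 -9.8 11.2 0 0.1 -0.4"

```text
clock: 16.3
position: [0.4581, -0.2785, 0.1081]
tool_rot: [-3.141, 0.522, -2.958]
force: [-0.2, 0.6, -0.7]
grip_width: 0.0548
finger_force: 53.7
```

```bash
python3 go.py s,66,0,10
```

```text
s,66,0,10
shift cm [ 0.14 -0.64  5.85] turn deg [ 0.21 -0.16  0.44] clock 16.3 q [ 1.39  0.7  -0.96  2.19  0.97  0.2   1.49]
```

Emit:
servo_tool --pt "4.5 0.1 -0.3 1.2 0.2 -0.1 0.4" --pt "4.5 0.1 -0.6 2.4 0.2 -0.1 0.4" --pt "4.5 0.1 -0.6 3.6 0.2 -0.1 0.4" --pt "4.5 0.1 -0.6 4.8 0.2 -0.1 0.4" --pt "4.5 0.1 -0.6 5.8 0.2 -0.1 0.4" --pt "4.5 0.1 -0.6 5.8 0.2 -0.1 0.4" --pt "4.5 0.1 -0.6 5.8 0.2 -0.1 0.4"

```text
clock: 17.0
position: [0.4868, -0.28, 0.0584]
tool_rot: [-3.14, 0.525, -2.965]
force: [0.5, 0.4, -0.0]
grip_width: 0.055
finger_force: 53.8
```

```bash
python3 go.py s,66,0,0
```

```text
s,66,0,0
shift cm [0.08 0.02 1.14] turn deg [-0.07 -0.02  0.08] clock 17.0 q [ 1.26  0.79 -0.84  2.16  1.52  0.17  0.96]
```

Free air and on target. Now I'll step down until it touches.

Emit:
servo_tool --pt "4.5 0 0 0.5 0 0 0" --pt "4.5 0.1 0 1 0 0 0" --pt "4.5 0.1 0 1.2 0 0 0" --pt "4.5 0.1 0 1.2 0 0 0"

```text
clock: 17.4
position: [0.4916, -0.2796, 0.0471]
tool_rot: [-3.14, 0.525, -2.967]
force: [0.3, -0.5, -1.0]
grip_width: 0.0552
finger_force: 53.8
```

Emit:
servo_tool --pt "4.5 0 0 0.1 0 0 0" --pt "4.5 0 0 0.2 0 0 0" --pt "4.5 0 0 0.2 0 0 0"

```text
clock: 17.7
position: [0.4926, -0.2795, 0.0453]
tool_rot: [-3.139, 0.525, -2.966]
force: [-4.1, -0.8, 5.8]
grip_width: 0.0549
finger_force: 58.6
```

```bash
python3 -c "
from h import *;from workcell import bot
s=np.load('s.npy');local(bot,s);print(fr(s[3],s[4]).T@bot.observe()['force'])"
```

```text
local mm [65.3 -0.8 -2.8]
[-0.65641127 -0.08598937  7.13743402]
```

Emit:
servo_tool --pt "4.5 0.1 0 -0.05 0 0 0" --pt "4.5 0.2 0 -0.05 0 0 0" --pt "4.5 0.3 0 -0.05 0 0 0" --pt "4.5 0.35 0 -0.05 0 0 0" --pt "4.5 0.35 0 -0.05 0 0 0"

```text
clock: 18.2
position: [0.4893, -0.28, 0.0436]
tool_rot: [-3.14, 0.524, -2.967]
force: [-0.3, -0.7, -1.2]
grip_width: 0.0552
finger_force: 53.9
```

```bash
python3 -c "
from h import *;from workcell import bot
s=np.load('s.npy');local(bot,s);print(fr(s[3],s[4]).T@bot.observe()['force'])"
```

```text
local mm [61.5 -0.6 -2.6]
[-0.9225491  -0.59484459 -0.79773064]
```

Emit:
servo_tool --pt "4.5 0.1 0 0 0 0 0" --pt "4.5 0.2 0 0 0 0 0" --pt "4.5 0.2 0 0 0 0 0"

```text
clock: 18.5
position: [0.4883, -0.2801, 0.043]
tool_rot: [-3.14, 0.526, -2.966]
force: [4.1, 1.2, 1.8]
grip_width: 0.0553
finger_force: 53.8
```

```bash
cat > lf.py <<'E'
from h import *;from workcell import bot
s=np.load('s.npy');local(bot,s);print((fr(s[3],s[4]).T@bot.observe()['force']).round(1))
E
python3 lf.py
```

```text
local mm [60.3 -0.6 -2.6]
[ 4.6  0.5 -0.6]
```

Contact with the backstop at x = 60.3 mm. I'll press it lightly onto the bed, then release.

Emit:
servo_tool --pt "4.5 -0.03 0 0.05 0 0 0" --pt "5.6 -0.03 0 0.05 0 0 0" --pt "6.2 -0.03 0 0.05 0 0 0" --pt "7 -0.03 0 0.05 0 0 0" --pt "7.5 -0.03 0 0.05 0 0 0" --pt "7.5 -0.03 0 0.05 0 0 0" --pt "7.5 -0.03 0 0 0 0 0"

```text
clock: 19.2
position: [0.4879, -0.2802, 0.0428]
tool_rot: [-3.14, 0.524, -2.966]
force: [-0.9, 0.5, 0.4]
grip_width: 0.0744
finger_force: 0.0
```

Emit:
servo_tool --pt "7.5 0 0 -0.6 0 0 0" --pt "7.5 0 0 -1.5 0 0 0" --pt "7.5 0 0 -3 0 0 0" --pt "7.5 0 0 -5 0 0 0" --pt "7.5 0 0 -7 0 0 0" --pt "7.5 0 0 -7.5 0 0 0" --pt "7.5 0 0 -7.5 0 0 0"

```text
clock: 19.9
position: [0.4508, -0.2873, 0.1079]
tool_rot: [-3.14, 0.525, -2.968]
force: [1.0, 0.7, -0.1]
grip_width: 0.0748
finger_force: 0.0
```

```bash
python3 look.py w5; python3 lf.py; python3 go.py yw,.46,.1,.26
```

```text
local mm [59.8 -0.9 72.2]
[ 0.7 -0.8 -0.5]
yw,.46,.1,.26
shift cm [-14.22  37.94  -9.45] turn deg [-2.53  5.12 -4.69] clock 19.95 q [ 1.48  0.76 -1.06  2.19  1.12  0.28  1.37]
```

View pics/w5.png

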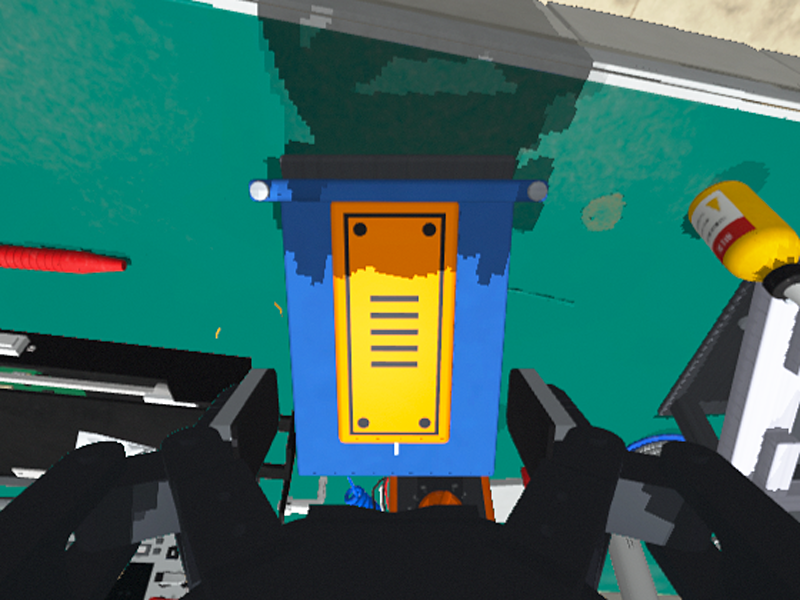

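The orange cover lies against the backstop, centred on the line and square. On to the yellow one.

Emit:
servo_tool --pt "8.5 -1.3 0 -2.3 0 0 0" --pt "8.5 -2.7 1 -4.6 0 0 0" --pt "8.5 -4 3 -7 0 0 0" --pt "8.5 -4.7 6 -7.2 -0.2 0.4 -0.4" --pt "8.5 -5.6 9 -7.4 -0.4 0.8 -0.8" --pt "8.5 -6.4 12 -7.6 -0.6 1.2 -1.2" --pt "8.5 -7.2 15 -7.8 -0.8 1.7 -1.6" --pt "8.5 -8 18 -8 -1.1 2.2 -2" --pt "8.5 -8.8 21 -8.2 -1.3 2.7 -2.5" --pt "8.5 -9.6 24 -8.5 -1.6 3.2 -3"

```text
clock: 20.95
position: [0.4494, -0.0415, 0.2291]
tool_rot: [-3.14, 0.469, -2.906]
force: [0.4, -0.3, 0.0]
grip_width: 0.0851
finger_force: 0.0
```

```bash
python3 go.py yw,.46,.12,.26
```

```text
yw,.46,.12,.26
shift cm [-5.68 15.46 -0.62] turn deg [-0.88  1.92 -1.6 ] clock 20.95 q [ 1.31  0.33 -1.44  2.33  0.72  0.37  1.14]
```

Emit:
servo_tool --pt "8.5 -1 2.6 -0.1 -0.1 0.3 -0.3" --pt "8.5 -2 5.2 -0.2 -0.3 0.6 -0.5" --pt "8.5 -3 7.8 -0.3 -0.5 1 -0.8" --pt "8.5 -4 10.4 -0.4 -0.6 1.3 -1.1" --pt "8.5 -5 13 -0.5 -0.8 1.6 -1.4" --pt "8.5 -5.7 15.5 -0.6 -0.9 1.9 -1.6" --pt "8.5 -5.7 15.5 -0.6 -0.9 1.9 -1.6" --pt "8.5 -5.7 15.5 -0.6 -0.9 1.9 -1.6"

```text
clock: 21.75
position: [0.4601, 0.1197, 0.2597]
tool_rot: [3.141, 0.436, -2.874]
force: [0.4, -0.7, 0.0]
grip_width: 0.0848
finger_force: 0.0
```

```bash
python3 go.py y,0,0,100
```

```text
y,0,0,100
shift cm [ 1.99 10.71 11.61] turn deg [0.04 0.02 0.07] clock 21.75 q [ 0.8   0.23 -1.35  2.24  0.69  0.51  0.79]
```

Emit:
servo_tool --pt "8.5 0.6 2.5 1.5 0 0 0" --pt "8.5 1.2 5 3 0 0 0" --pt "8.5 2 7.5 5 0 0 0" --pt "8.5 2 9.5 7.2 0 0 0" --pt "8.5 2 10.7 9.5 0 0 0" --pt "8.5 2 10.7 11.6 0 0 0" --pt "8.5 2 10.7 11.6 0 0 0" --pt "8.5 2 10.7 11.6 0 0 0"

```text
clock: 22.55
position: [0.4611, 0.2296, 0.1455]
tool_rot: [3.141, 0.433, -2.876]
force: [-0.2, -0.7, 0.5]
grip_width: 0.0852
finger_force: 0.0
```

```bash
python3 look.py w6; python3 go.py y,0,0,10
```

```text
y,0,0,10
shift cm [-0.04  0.17  9.05] turn deg [-0.03 -0.05 -0.07] clock 22.6 q [ 0.06  0.48 -0.93  2.28  1.39  0.58 -0.13]
```

View pics/w6.png

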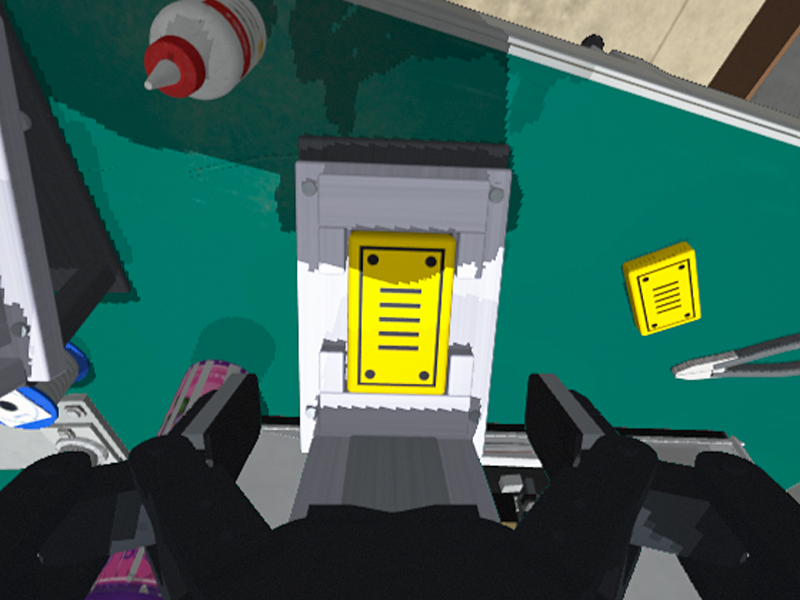

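The yellow cover shows corners at (348,233), (456,233), (447,394) and (347,392), with its middle bar at (399,319). The smaller look-alike is off to the right.

```bash
python3 - <<'E'
from wfit import *
y=np.load('fit.npy')[1];c=lambda a,b:(a*.045,b*.028,.009)
q=wfit([("w6",c(-1,-1),(348,233)),("w6",c(-1,1),(456,233)),("w6",c(1,-1),(347,393)),("w6",c(1,1),(447,393)),("w6",(0,0,.009),(399.5,319))],y,25)
print(y);np.save("y.npy",q)
E
python3 go.py y,0,0,10
```

```text
[0.5029 0.2445 0.0597] yaw,tilt [14.01 25.  ]
[[-1.0, -0.6], [0.2, 1.5], [1.0, -0.4], [-0.1, 1.1], [0.0, -1.6]]
[0.50230187 0.2422245  0.05539625 0.26645847 0.43529654]
y,0,0,10
shift cm [-0.33  0.39  8.71] turn deg [ 0.5  -0.12  1.07] clock 22.6 q [ 0.06  0.48 -0.93  2.28  1.39  0.58 -0.13]
```

```bash
python3 - <<'E'
import numpy as np
np.save("y.npy",[.5026,.2438,.0570,np.radians(14.5),np.radians(25)])
E
python3 go.py y,0,0,12 y,0,0,-8
```

```text
y,0,0,12
shift cm [-0.17  0.33  8.74] turn deg [ 0.3  -0.11  0.62] clock 22.6 q [ 0.06  0.48 -0.93  2.28  1.39  0.58 -0.13]
y,0,0,-8
shift cm [-0.18  0.31 10.74] turn deg [ 0.3  -0.11  0.62] clock 22.6 q [ 0.06  0.48 -0.93  2.28  1.39  0.58 -0.13]
```

Emit:
servo_tool --pt "8.5 -0.1 0.2 1.5 0.3 -0.1 0.6" --pt "8.5 -0.2 0.3 3.5 0.3 -0.1 0.6" --pt "8.5 -0.2 0.3 5.5 0.3 -0.1 0.6" --pt "8.5 -0.2 0.3 7.2 0.3 -0.1 0.6" --pt "8.5 -0.2 0.3 8.7 0.3 -0.1 0.6" --pt "8.5 -0.2 0.3 9.7 0.3 -0.1 0.6" --pt "8.5 -0.2 0.3 10.7 0.3 -0.1 0.6" --pt "8.5 -0.2 0.3 10.7 0.3 -0.1 0.6" --pt "8.5 -0.2 0.3 10.7 0.3 -0.1 0.6"

```text
clock: 23.5
position: [0.5062, 0.2453, 0.0505]
tool_rot: [-3.142, 0.437, -2.888]
force: [-0.3, 0.9, -0.8]
grip_width: 0.0853
finger_force: 0.0
```

```bash
python3 go.py y,0,0,-8
```

```text
y,0,0,-8
shift cm [ 0.08 -0.05  0.05] turn deg [0.01 0.05 0.04] clock 23.5 q [-0.03  0.75 -0.82  2.21  1.75  0.67 -0.39]
```

Clear so far, so I'll close.

Emit:
servo_tool --pt "6.2 0 0 0 0 0 0" --pt "6.2 0 0 0 0 0 0" --pt "6.2 0 0 0 0 0 0" --pt "5.6 0 0 0 0 0 0" --pt "5.6 0 0 0 0 0 0"

```text
clock: 24.0
position: [0.5062, 0.2455, 0.0504]
tool_rot: [-3.141, 0.437, -2.887]
force: [-2.6, -1.4, 6.6]
grip_width: 0.0559
finger_force: 8.2
```

Emit:
servo_tool --pt "4.5 0 0 0 0 0 0" --pt "4.5 0 0 0 0 0 0" --pt "4.5 0 0 0 0 0 0" --pt "4.5 0 0 0 0 0 0" --force 50

```text
clock: 24.4
position: [0.5061, 0.2456, 0.0506]
tool_rot: [-3.141, 0.438, -2.887]
force: [-5.8, -3.8, 13.2]
grip_width: 0.0551
finger_force: 49.7
```

Emit:
servo_tool --pt "4.5 0 0 -0.4 0 0 0" --pt "4.5 0 0 -0.8 0 0 0" --pt "4.5 0 0 -1.5 0 0 0" --pt "4.5 0 0 -3 0 0 0" --pt "4.5 0 0 -4.5 0 0 0" --pt "4.5 0 0 -6 0 0 0" --pt "4.5 0 0 -7.5 0 0 0" --pt "4.5 0 0 -9 0 0 0" --pt "4.5 0 0 -10 0 0 0" --pt "4.5 0 0 -10 0 0 0"

```text
clock: 25.4
position: [0.4652, 0.235, 0.1421]
tool_rot: [-3.141, 0.439, -2.887]
force: [-0.1, -0.5, -2.1]
grip_width: 0.0548
finger_force: 54.1
```

```bash
cat > yl.py <<'E'
# yellow cover in the gripper, by colour: largest yellow blob, its lower end row and mid-column
import sys,cv2,pickle;from h import *
from wfit import wproj
from scipy.optimize import least_squares
g=pickle.load(open(sys.argv[1]+".pkl","rb"));im=cv2.cvtColor(g["frame"],cv2.COLOR_BGR2HSV)
m=cv2.inRange(im,(22,140,60),(34,255,255));n,l,st,_=cv2.connectedComponentsWithStats(m)
k=1+np.argmax(st[1:,4]);x0,y0,w,h,a=st[k];S=800/560
print("box(800)",(np.array([x0,y0,x0+w,y0+h])*S).round(),"area",a)
for r in (y0+10,y0+30,y0+60,y0+90): 
    c=np.where(l[r]==k)[0];print("row",round(r*S),(c.min()*S).round(),(c.max()*S).round())
E
python3 look.py w7; python3 yl.py w7; python3 go.py yw,.46,.12,.26
```

```text
box(800) [326. 294. 467. 513.] area 12126
row 309 326.0 464.0
row 337 326.0 463.0
row 380 327.0 460.0
row 423 327.0 457.0
yw,.46,.12,.26
shift cm [ -1.95 -10.98 -12.18] turn deg [0.   0.12 0.06] clock 25.45 q [ 0.03  0.5  -0.9   2.27  1.42  0.59 -0.17]
```

Run:
```python
import pickle,cv2,numpy as np
f=pickle.load(open("w7.pkl","rb"))["frame"];h=cv2.cvtColor(f,cv2.COLOR_BGR2HSV)
for r in (190,200,216,240,270,300,330): print(round(r*800/560),[f"{round(c*800/560)}:{','.join(map(str,h[r,c]))}" for c in range(200,356,8)])
c=cv2.cvtColor(f,cv2.COLOR_BGR2HSV)[:,275];print([f"{round(r*800/560)}:{','.join(map(str,c[r]))}" for r in range(150,360,6)])
```

```text
271 ['286:86,255,135', '297:0,0,255', '309:26,255,148', '320:26,255,149', '331:26,255,150', '343:26,255,148', '354:26,255,147', '366:26,255,147', '377:26,255,147', '389:26,255,148', '400:26,255,147', '411:26,255,147', '423:26,255,147', '434:26,255,146', '446:26,255,146', '457:26,255,143', '469:26,255,146', '480:26,255,144', '491:0,0,255', '503:86,255,137']
286 ['286:86,255,137', '297:0,0,255', '309:26,255,150', '320:26,255,156', '331:26,255,154', '343:26,255,155', '354:26,255,154', '366:26,255,154', '377:26,255,153', '389:26,255,152', '400:26,255,151', '411:26,255,152', '423:26,255,152', '434:26,255,151', '446:26,255,151', '457:26,255,151', '469:26,255,151', '480:26,255,150', '491:24,46,199', '503:86,255,138']
309 ['286:86,255,139', '297:0,0,255', '309:26,255,151', '320:127,115,20', '331:26,255,159', '343:162,64,20', '354:26,255,153', '366:26,255,152', '377:26,255,148', '389:26,255,179', '400:26,255,193', '411:26,255,197', '423:26,255,198', '434:26,255,198', '446:110,27,28', '457:26,255,148', '469:120,24,21', '480:26,255,150', '491:123,12,255', '503:86,255,135']
343 ['286:86,255,137'
[... 1338 characters left out ...]
,50,61', '469:30,255,255', '480:97,55,121', '491:140,31,25', '503:113,35,29']
['214:115,24,141', '223:114,22,117', '231:113,20,52', '240:120,20,50', '249:105,32,64', '257:106,44,64', '266:26,255,128', '274:26,255,148', '283:26,255,150', '291:110,73,21', '300:26,255,151', '309:26,255,159', '317:26,255,196', '326:26,255,196', '334:26,255,198', '343:26,255,197', '351:26,255,197', '360:26,251,130', '369:25,165,68', '377:26,255,197', '386:120,131,33', '394:26,255,155', '403:26,255,197', '411:120,46,33', '420:26,255,199', '429:26,255,199', '437:115,31,50', '446:30,255,255', '454:30,255,255', '463:28,255,245', '471:30,255,255', '480:30,255,255', '489:30,255,255', '497:30,255,255', '506:30,255,255']
```

```bash
python3 - <<'E'
from wfit import *
g=pickle.load(open("w7.pkl","rb"))
B=g["C"]@(np.diag([1.,-1,-1])@np.diag([-1.,-1,1])).T
L=[((-.045,0,.009),(394,263),(1,1)),((-.045,-.028,.009),(300,280),(1,0)),((-.045,.028,.009),(488,280),(1,0)),((0,0,.009),(394,412),(1,1))]
f=lambda v:np.concatenate([(wproj(g,g["p"]+g["C"]@v+B@np.array(l))-q)*w for l,q,w in L])
r=least_squares(f,[0,0,0]);print((r.x*1000).round(1),r.fun.round(1))
E
python3 go.py yw,.46,.12,.26 sw,.46,-.18,.25
```

```text
[-1.5  0.  -6.9] [ 0.1  4.1 -2.9 -0.   3.1 -0.  -0.2 -4.5]
yw,.46,.12,.26
shift cm [ -1.95 -10.98 -12.18] turn deg [0.   0.12 0.06] clock 25.45 q [ 0.03  0.5  -0.9   2.27  1.42  0.59 -0.17]
sw,.46,-.18,.25
shift cm [  5.31 -40.02 -14.47] turn deg [ 2.09 -4.97  4.05] clock 25.45 q [ 0.03  0.5  -0.9   2.27  1.42  0.59 -0.17]
```

Emit:
servo_tool --pt "4.5 0 0 -2.5 0 0 0" --pt "4.5 -0.1 -1 -5 0 0 0" --pt "4.5 -0.4 -3 -7.3 0 0 0" --pt "4.5 -0.8 -5.5 -9 0 0 0" --pt "4.5 -1.3 -8 -10.5 0 0.1 0" --pt "4.5 -1.9 -11 -12.2 0 0.1 0" --pt "4.5 -1.9 -11 -12.2 0 0.1 0" --pt "4.5 -1.9 -11 -12.2 0 0.1 0"

```text
clock: 26.25
position: [0.4601, 0.1178, 0.2595]
tool_rot: [-3.141, 0.435, -2.891]
force: [0.1, 0.2, -1.4]
grip_width: 0.0548
finger_force: 54.1
```

```bash
python3 go.py sw,.46,-.18,.25
```

```text
sw,.46,-.18,.25
shift cm [  7.11 -28.84  -2.24] turn deg [ 1.98 -5.15  3.87] clock 26.25 q [ 0.7   0.18 -1.22  2.24  0.61  0.48  0.85]
```

Emit:
servo_tool --pt "4.5 0.7 -2.9 -0.2 0.2 -0.5 0.4" --pt "4.5 1.4 -5.8 -0.4 0.4 -1 0.8" --pt "4.5 2.1 -8.7 -0.7 0.6 -1.5 1.2" --pt "4.5 2.8 -11.5 -0.9 0.8 -2 1.5" --pt "4.5 3.6 -14.4 -1.1 1 -2.6 1.9" --pt "4.5 4.3 -17.3 -1.3 1.2 -3.1 2.3" --pt "4.5 5 -20.2 -1.6 1.4 -3.6 2.7" --pt "4.5 5.7 -23 -1.8 1.6 -4.1 3.1" --pt "4.5 6.4 -26 -2 1.8 -4.6 3.5" --pt "4.5 7.1 -28.8 -2.2 2 -5.1 3.9"

```text
clock: 27.25
position: [0.4606, -0.1781, 0.2484]
tool_rot: [3.14, 0.524, -2.965]
force: [0.3, 0.5, -1.0]
grip_width: 0.0548
finger_force: 54.1
```

Emit:
servo_tool --pt "4.5 0 0 0 0 0 0" --pt "4.5 0 0 0 0 0 0"

```text
clock: 27.45
position: [0.4606, -0.1768, 0.2486]
tool_rot: [3.139, 0.524, -2.965]
force: [-0.1, 0.9, -2.0]
grip_width: 0.0548
finger_force: 54.1
```

```bash
python3 go.py s,52,0,80
```

```text
s,52,0,80
shift cm [ 10.34 -10.62   9.97] turn deg [ 0.21 -0.09  0.09] clock 27.45 q [ 1.59  0.43 -1.4   2.22  0.48  0.4   1.66]
```

Emit:
servo_tool --pt "4.5 1.7 -1.8 1.7 0 0 0" --pt "4.5 3.4 -3.5 3.3 0.1 0 0" --pt "4.5 5.2 -5.3 5 0.1 0 0" --pt "4.5 6.9 -7.1 6.6 0.2 0 0" --pt "4.5 8.6 -8.8 8.3 0.2 -0.1 0.1" --pt "4.5 10.3 -10.6 10 0.2 -0.1 0.1" --pt "4.5 10.3 -10.6 10 0.2 -0.1 0.1" --pt "4.5 10.3 -10.6 10 0.2 -0.1 0.1" --pt "4.5 10.3 -10.6 10 0.2 -0.1 0.1"

```text
clock: 28.35
position: [0.4417, -0.2874, 0.1119]
tool_rot: [-3.139, 0.527, -2.964]
force: [0.3, -0.4, -1.0]
grip_width: 0.0548
finger_force: 54.0
```

```bash
python3 go.py s,49,0,30; python3 lf.py
```

```text
s,49,0,30
shift cm [ 0.51 -0.02  5.07] turn deg [-0.06  0.07  0.15] clock 28.35 q [ 1.42  0.67 -0.94  2.21  0.83  0.18  1.66]
local mm [54.   0.3 80.7]
[-0.3 -0.4 -1. ]
```

Emit:
servo_tool --pt "4.5 0.2 0 1.2 0 0.1 0.1" --pt "4.5 0.4 0 2.4 0 0.1 0.1" --pt "4.5 0.4 0 3.6 0 0.1 0.1" --pt "4.5 0.4 0 4.6 0 0.1 0.1" --pt "4.5 0.4 0 5.1 0 0.1 0.1" --pt "4.5 0.4 0 5.1 0 0.1 0.1"

```text
clock: 28.95
position: [0.4634, -0.2841, 0.0655]
tool_rot: [-3.14, 0.525, -2.967]
force: [0.3, 0.1, -0.8]
grip_width: 0.055
finger_force: 54.1
```

Emit:
servo_tool --pt "4.5 0 0 0.2 0 0 0" --pt "4.5 0 0 0.4 0 0 0" --pt "4.5 0 0 0.6 0 0 0" --pt "4.5 0 0 0.8 0 0 0" --pt "4.5 0 0 0.8 0 0 0"

```text
clock: 29.45
position: [0.4667, -0.2842, 0.058]
tool_rot: [-3.141, 0.524, -2.968]
force: [0.6, 0.2, -1.9]
grip_width: 0.0548
finger_force: 54.1
```

```bash
python3 go.py s,49,0,20; python3 lf.py
```

```text
s,49,0,20
shift cm [-0.02  0.09  0.14] turn deg [-0.08 -0.06 -0.06] clock 29.45 q [ 1.32  0.8  -0.87  2.19  1.54  0.18  0.97]
local mm [48.8 -0.9 21.4]
[-0.4  0.1 -1.9]
```

Emit:
servo_tool --pt "4.5 0 0.05 0.1 0 0 0" --pt "4.5 0 0.05 0.2 0 0 0" --pt "4.5 0 0.05 0.25 0 0 0" --pt "4.5 0 0.05 0.25 0 0 0"

```text
clock: 29.85
position: [0.4678, -0.2835, 0.0559]
tool_rot: [-3.141, 0.524, -2.968]
force: [0.5, 0.3, -1.6]
grip_width: 0.0546
finger_force: 54.1
```

```bash
python3 lf.py
```

```text
local mm [48.9 -0.4 19. ]
[-0.3  0.2 -1.6]
```

Emit:
servo_tool --pt "4.5 0 0 0.1 0 0 0" --pt "4.5 0 0 0.2 0 0 0" --pt "4.5 0 0 0.2 0 0 0"

```text
clock: 30.15
position: [0.4687, -0.2836, 0.0549]
tool_rot: [-3.14, 0.525, -2.968]
force: [-16.9, 0.2, 24.3]
grip_width: 0.0549
finger_force: 57.5
```

```bash
python3 lf.py
```

```text
local mm [49.1 -0.7 17.7]
[-2.2  3.1 29.3]
```

Emit:
servo_tool --pt "4.5 0 0 -0.15 0 0 0" --pt "4.5 0.1 0 -0.15 0 0 0" --pt "4.5 0.2 0 -0.15 0 0 0" --pt "4.5 0.3 0 -0.15 0 0 0" --pt "4.5 0.3 0 -0.15 0 0 0"

```text
clock: 30.65
position: [0.4654, -0.2839, 0.0538]
tool_rot: [-3.141, 0.524, -2.968]
force: [0.2, 0.3, -1.6]
grip_width: 0.0549
finger_force: 53.8
```

```bash
python3 lf.py
```

```text
local mm [45.6 -0.4 18.4]
[-0.6  0.3 -1.5]
```

Emit:
servo_tool --pt "4.5 0.1 0 0 0 0 0" --pt "4.5 0.15 0 0 0 0 0" --pt "4.5 0.15 0 0 0 0 0"

```text
clock: 30.95
position: [0.4643, -0.2841, 0.0533]
tool_rot: [-3.141, 0.525, -2.968]
force: [0.6, 0.2, -0.9]
grip_width: 0.0547
finger_force: 53.8
```

```bash
python3 lf.py
```

```text
local mm [44.5 -0.4 18.5]
[ 0.1  0.1 -1.1]
```

Emit:
servo_tool --pt "4.5 0.1 0 0 0 0 0" --pt "4.5 0.15 0 0 0 0 0" --pt "4.5 0.15 0 0 0 0 0"

```text
clock: 31.25
position: [0.4641, -0.2841, 0.0533]
tool_rot: [-3.14, 0.527, -2.967]
force: [6.7, 1.8, 2.3]
grip_width: 0.055
finger_force: 53.8
```

```bash
python3 lf.py
```

```text
local mm [44.3 -0.3 18.6]
[ 7.2  0.6 -1.5]
```

Against the backstop. Relieve the load, lower by 0.5 mm and release.

Emit:
servo_tool --pt "4.5 -0.08 0 0.03 0 0 0" --pt "4.5 -0.08 0 0.06 0 0 0" --pt "5.6 -0.08 0 0.06 0 0 0" --pt "6.2 -0.08 0 0.06 0 0 0" --pt "7 -0.08 0 0.06 0 0 0" --pt "7.5 -0.08 0 0.06 0 0 0" --pt "7.5 -0.08 0 0.06 0 0 0"

```text
clock: 31.95
position: [0.4638, -0.2843, 0.0523]
tool_rot: [-3.141, 0.524, -2.968]
force: [-0.4, -0.3, -0.6]
grip_width: 0.0749
finger_force: 0.0
```

Emit:
servo_tool --pt "7.5 -0.08 0 -0.5 0 0 0" --pt "7.5 -0.08 0 -1.5 0 0 0" --pt "7.5 -0.08 0 -3 0 0 0" --pt "7.5 -0.08 0 -5 0 0 0" --pt "7.5 -0.08 0 -6.5 0 0 0" --pt "7.5 -0.08 0 -6.5 0 0 0" --pt "7.5 -0.08 0 -6.5 0 0 0"

```text
clock: 32.65
position: [0.4324, -0.2901, 0.1089]
tool_rot: [-3.14, 0.525, -2.969]
force: [0.6, 0.5, -0.4]
grip_width: 0.0749
finger_force: 0.0
```

```bash
python3 look.py w8; python3 lf.py
python3 - <<'E'
from wfit import *;import cv2
g=pickle.load(open("w8.pkl","rb"));s=np.load("s.npy");h=cv2.cvtColor(g["frame"],cv2.COLOR_BGR2HSV)
def P(l): return wproj(g,fr(s[3],s[4])@np.array(l)+s[:3])
for k,L,z in(("yellow",.09,.036),("orange",.12,.018)): print(k,"expected",[P((x,b*.028,z)).round().tolist() for x in(0,L) for b in(-1,1)])
def lab(p): return "y" if 22<=p[0]<=34 and p[1]>150 else "o" if 4<=p[0]<22 and p[1]>150 else "b" if 100<p[0]<125 and p[1]>120 else "."
for r in range(130,330,8): print(round(r*10/7),"".join(lab(p) for p in h[r,200:360:2]))
print("cols start 286 step 2.86")
E
```

```text
local mm [44.4 -0.5 82.6]
[-0.1  0.6 -0.5]
yellow expected [[329.0, 236.0], [462.0, 236.0], [336.0, 426.0], [454.0, 426.0]]
orange expected [[335.0, 232.0], [456.0, 232.0], [343.0, 458.0], [448.0, 458.0]]
186 ................................................................................
197 ................................................................................
209 ................................................................................
220 bbbbbbbbbbbbbbbbbbbbbbbbbbbbbbbbbbbbbbbbbbbbbbbbbbbbbbbbbbbbbbbbbbbbbbbbbbbbbbbb
231 bbbbbbbbbbbbbbbbbbbbbbbbbbbbbbbbbbbbbbbbbbbbbbbbbbbbbbbbbbbbbbbbbbbbbbbbbbbbbbbb
243 .bbbbbbbbbbbbbb.yyyyyyyyyyyyyyyyyyyyyyyyyyyyyyyyyyyyyyyyyyyyy.bbbbbbbbbbbbbbb...
254 .bbbbbbbbbbbbbbbyyyyy.bbbbbbb.bbbbbbbbbbbbbbbb.bbbb.bb...yyyybbbbbbbbbbbbbbbb...
266 .bbbbbbbbbbbbbbbyyyyybyy....yyyyyyyyyyyyyyyyyyyyy...byy.yyyyybbbbbbbbbbbbbbb....
277 ..bbbbbbbbbbbbbbyyyyybyyyyyyyyyyyyyyyyyyyyyyyyyyyyyyyyybyyyyybbbbbbbbbbbbbbb....
289 ..bbbbbbbbbbbbbbyyyyy.yyyyyyyyyyyyyyyyyyyyyyyyyyyyyyyyy.yyyyybbbbbbbbbbbbbbb....
300 ..bbbbbbbbbbbbbbyyyyy.yyyyyyyyyyyyyyyyyyy
[... 554 characters left out ...]
....bbbbbbbbbbbbbyyyyy.yyyyyyyyyyyyyyyyyyyyyyyyyyyyyyy.yyyy.bbbbbbbbbbbbbb......
391 ....bbbbbbbbbbbbb.yyyy.yyyyyyyyyyyyyyyyyyyyyyyyyyyyyyy.yyyybbbbbbbbbbbbbb.......
403 ....bbbbbbbbbbbbbbyyyy.yy....yyyyyyyyyyyyyyyyyyy....yy.yyyybbbbbbbbbbbbbb.......
414 .....bbbbbbbbbbbbbyyyy.................................yyyybbbbbbbbbbbbbb.......
426 ....obbbbbbbbbbbbbboyyyyyyyyyyyyyyyyyyyyyyyyyyyyyyyyyyyyobbbbbbbbbbbbbbbb.......
437 .....bbbbbbbbbbbbbb.oyy.oy....yyyyyyyyyyyyyyyy....yo.yyo.bbbbbbbbbbbbbbb........
449 .....bbbbbbbbbbbbbb.oyy............b.bbb..b.bbbbbbb..yyobbbbbbbbbbbbbbbb........
460 ......bbbbbbbbbbbbbbbbbbbbbbbbbbbbbbbb..bbbbbbbbbbbbbbbbbbbbbbbbbbbbbbbb........
cols start 286 step 2.86
```

Both covers lie exactly where expected: yellow in rows 237–426, the orange end at about row 455, both square. I'll hand the job in.

```bash
python3 -c "
from workcell import bot
print(bot.job_done())"
```

```text
the job is handed in; nothing more can be done
None
```

I laid the orange cover on the shelf against the backstop, stacked the yellow one squarely on it, released both and handed the job in at about 33 s; the last wrist-camera check showed both where expected, and no verdict came back.

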